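# Set the jig's stop screw to the setting bar

### The arm

A 6-joint arm with a two-finger parallel gripper is mounted at the origin on the work surface. World frame = base frame: x ahead of the robot, y to its left, z up, the work surface at z = 0. Lengths are in m, angles in rad, forces in N, time in s.
With the tool pointing down it reaches from about 0.275 to 0.825 m from the base axis. Payload 4.9 kg.
Tool frame: the origin (TCP) lies between the finger pads; the fingertips stand 17 mm ahead of it and the grasp point (between the pads) lies 2 mm behind it; y points along the fingers, z is the direction in which the jaws open and shut, and the axes are right-handed (so a half turn about y gives the same grasp; the last joint's range is limited). The gripper opens to 85 mm and grips with 20 to 120 N. Pads are 22 mm wide; open, the fingers measure 114 mm over their backs; the gripper's body (76 mm by 85 mm) begins 54 mm behind the grasp point. The pads swing forward as they close: fully open they stand 13 mm farther back than shut.
Start: joints at [-1.363, 0.326, -0.193, 1.052, 0, 1.437], TCP at [0.184, -0.518, 0.248] pointing down, gripper open.
Joint ranges: [-2.65, 2.65], [-0.97, 1.79], [-1.3, 1.35], [-1.93, 2.1], [-1.47, 1.37], [-3.14, 3.14]. Speed limits (rad/s): [2.57, 2.57, 3.14, 3.14, 3.14, 3.14].

### API

Orientations are given as a rotation vector (axis times angle).
In Python, from rig import sense, snapshot, camera_info, robot gives the robot as it stands.
- The arm moves only by the tool send_rows, never from a script. Its argument "plan" is one flat list of numbers, 7 for each row, row after row: the shift along the tool's x, y, z in cm, then the turn, a rotation vector about the tool's x, y, z in degrees, then the opening in per cent of the stroke, from 0 (shut) to 100 (fully open). In form: [dx, dy, dz, wx, wy, wz, gripper, dx, dy, dz, wx, wy, wz, gripper, ...]. A call has 1 to 8 rows; each row is the pose to reach, as a shift and turn from the pose commanded when the call began, along the tool's axes at that moment; what a row does not reach only later rows make up. A row lasts 1/10 s, in which the tool goes at most 50 mm and 8.59 degrees, less where a joint would pass 70% of its speed; a pose out of reach is approached as far as the arm can. A call with a gripper value outside its range is refused whole. The fingers move at their own pace and stop on an object; "grip_force" is the grip in N (left out, the last holds). Time passes only in rows, so rows that repeat a pose let the fingers close. It gives the time, the measured TCP pose, the force and the opening at its end, in the units of the state.
- sense(): the state, without advancing time (a new reading comes with each control period).
- snapshot(name): name is "scene" or "side" or "wrist"; returns the picture (384x512x3 uint8, red, green, blue); there is no depth.
- camera_info(name): a dict with "mtx" (3x3 intrinsics, pixels), "rvec" (rotation vector, rad) and "tvec" (3), from world to camera coordinates, as OpenCV has them. Camera axes: x right, y down, z forward; pixel columns grow to the right and rows downward; lengths in m; the calibration is good to about 2 mm. A picture is of the moment at which its call begins: read the wrist's pose just before it. camera_info takes no time and is no camera call; for the wrist camera it gives the pose at the moment of the call.
- robot.job_done(): hands the job in, once; it reports no verdict.
The state is a dict: "time_s": time; "q": joint angles; "qd": joint speeds; "joint_efforts": joint torques, N m; "eef_pos": TCP position; "tool_rot": TCP orientation; "ft_force": force on the tool from outside, world axes, zero at the start; "moment": the same for the moment, N m; "gripper_width": finger opening in m.
Only numpy, scipy, OpenCV 4.12 (cv2) and the standard library are available. Lean on these libraries where they do the work, as an engineer would, in place of code of your own. Each camera call takes 0.05 s, during which the arm holds its last target.

### The job

Set the stop on the test jig: slide the setting bar along its channel until it lies under the foot of the stop screw, then fit the socket driver on the screw's square head and turn it clockwise until the foot just touches the bar, so that the bar drags under it without being jammed hard. Leave the driver standing on the screw, let go, and draw the bar back along its channel until it is completely clear of the bridge, without changing the setting. Do not shift the white jar or the heat sink.

Things in the scene. Friction and masses are not known exactly. Their poses are not given: they have to be found in the camera images.
- jig: aluminium jig fixed to the bench. Origin: on the bench below the stop screw's axis, z up. y runs along the straight channel in which the setting bar slides: it comes from the -y side, +y carries it under the screw. Bed 100 mm wide (x), y -240 to +70 mm, top at z 12 mm; guide rails 10 mm high beside the bar, 1.8 mm play each side.
- bridge (a point): centre of the top of the grey bridge over the channel that carries the screw: 80 mm above the bench; 94 mm wide (jig x), 24 mm thick (jig y, 12 mm either side), underside 66 mm above the bench
- stop_screw: upright steel stop screw in the bridge: ball-shaped foot 20 mm across; above the bridge a flange 52 mm across, its top 62 mm above the foot; on it a square head 24 x 24 mm, 20 mm tall, the top 6 mm a blunt round cone. Origin: lowest point of the foot, z up; x and y are square to the head's flats.
- screw_head (a point): centre of the top of the screw's square head, 82 mm above its foot
- stop_turn (a joint): angle of the stop screw, rad, growing as it turns clockwise seen from above, which lowers it 5 mm per rad. Foot 52 mm above the bench at 0; it meets the bar's top (42 mm above the bench) at 2.0. Starts at 0.8 to 1.5. It stays where left (friction 0.06 N m), but a push of over 12 N down on it also drives it down.
- setting_bar: steel setting bar in the channel, 36 wide (x), 160 long (y), 30 mm high, about 0.5 kg. Origin: centre of its underside, 12 mm above the bench; front end at y +80 mm. Flush with its rear end an upright tab rises from its top: 30 wide (x), 12 thick (y), 30 mm tall (to 72 mm above the bench), to push or hook the bar by.
- bar_front (a point): middle of the top edge of the setting bar's front end
- bar_tab (a point): centre of the setting bar's tab, 57 mm above the bench, 154 mm behind bar_front; its faces lie 6 mm ahead and behind
- driver: socket driver standing upright, 110 mm tall, about 0.35 kg. Origin: centre of its underside, z up. Steel block 48 x 48 x 36 mm with a square socket open downward, 28 mm wide, 22 mm deep, 5 mm chamfer. Fits over the screw's head at any quarter turn, about 0.19 rad play either way, rests on the flange and stands by itself.
- driver_grip (a point): centre of the driver's black square grip, 85 mm above its underside: 28 x 28 mm, 50 mm tall, flats parallel to the socket's (driver x and y); a round shank 20 mm across below it
- jar: bystander: white round jar with grey cap, 60 mm across, 85 mm tall; leave it alone. Origin: centre of its underside
- heat_sink: bystander: finned aluminium heat sink, 80 x 70 x 42 mm; leave it alone. Origin: centre of its underside
Not all that is in view belongs to the job. What is shaped like the setting_bar but orange or red is not meant.

How it is judged:
On the way, in this order (a step that is already met when the one before it is completed fails the run):
1. the setting bar lies under the foot of the stop screw (y of bar_front in the frame of jig above 0.012 m), for 0.2 s.
2. with the driver on its head, the screw's foot touches the bar (y of bar_front in the frame of jig above 0.012 m and horizontal distance between driver and screw_head below 0.006 m and contact force between stop_screw and setting_bar above 0.3 N), for 0.2 s.
At the end, for the whole second after the job is handed in: Screw foot level with the bar's top (42 mm above the bench, within 1.2 mm); driver upright on the screw, down on the flange within 5 mm, let go; bar at rest on the bed in its channel (centre at most 200 mm from the screw), its front at least 14 mm back from the screw's axis (z of stop_screw in the frame of jig between 0.0408 and 0.0432 m and y of bar_front in the frame of jig below -0.014 m and z of setting_bar in the frame of jig below 0.016 m and x of setting_bar in the frame of jig between -0.005 and 0.005 m and y of setting_bar in the frame of jig above -0.2 m and linear speed of each of setting_bar, driver below 0.01 m/s and horizontal distance between driver and screw_head below 0.006 m and angle between driver's own z axis and vertical below 0.15 rad and z of driver in the frame of stop_screw between 0.055 and 0.067 m); the robot touches nothing.
It fails at once if the bar is jammed: the screw presses on it with more than 150 N (contact force between stop_screw and setting_bar above 150 N).
It fails at once if the jar or the heat sink is moved by more than 30 mm (distance of any of jar, heat_sink from where it was at the start of the episode above 0.03 m).
It also fails if it takes over 72 s, if anything falls off the work surface, if the arm or the gripper's body presses on something with over 40 N, if the wrist force passes 120 N, or if a joint passes its speed limit or range.

## Working session

There is one attempt and no reset: what is moved stays moved. The work goes in short steps, Python scripts to look and compute and a tool call to move; the robot and the scene stay as the last step left them, time stands still between calls to the robot, and variables do not carry over. Pictures are saved under pics/ and viewed, and the job is handed in when it is done.

Besides the shell and the picture viewer there is one more tool, called after "Request:" by a JSON object that holds its "name" and its "arguments", one argument or row to a line. send_rows: Moves the arm, as the interface text tells. Its arguments: {"type":"object","properties":{"plan":{"type":"array","items":{"type":"number"}},"grip_force":{"type":"number"}},"required":["plan"]}

```bash
mkdir -p pics; ls; python3 - <<'E'
from rig import sense,snapshot,camera_info,robot
import cv2
print(sense())
for n in ["scene","side","wrist"]:
    print(n,camera_info(n))
    im=snapshot(n); cv2.imwrite(f"pics/{n}0.png",im[:,:,::-1])
E
```

```text
pics
{'time_s': 0.0, 'q': array([-1.36320174e+00,  3.26966808e-01, -1.93575035e-01,  1.05200031e+00,
       -1.30198957e-05,  1.43658036e+00]), 'qd': array([-1.77144462e-03,  6.24068752e-04,  3.15374354e-04, -9.97049643e-04,
        5.18063982e-05,  3.31126416e-04]), 'joint_efforts': array([ 5.11458711e-05, -4.43401229e+01,  2.62438792e+01,  1.54309825e-02,
        1.35299128e-04, -1.87572667e-06]), 'eef_pos': array([ 0.18424107, -0.51763984,  0.24749268]), 'tool_rot': array([-0.35145009,  2.03768266, -2.03407923]), 'ft_force': array([-0.04570816,  0.93263482,  0.13623601]), 'moment': array([-0.0103912 , -0.01850095,  0.00778678]), 'gripper_width': 0.08514570293537663}
scene {'mtx': array([[496.16533819,   0.        , 252.33665151],
       [  0.        , 496.16533819, 188.28150687],
       [  0.        ,   0.        ,   1.        ]]), 'rvec': array([ 2.2201813 ,  0.96962963, -0.39266694]), 'tvec': array([-0.25918554, -0.14842033,  1.47058698])}
side {'mtx': array([[442.59993475,   0.        , 261.3254676 ],
       [  0.        , 442.59993475, 183.57807447],
       [  0.        ,   0.        ,   1.        ]]), 'rvec': array([ 0.45991177, -2.57545079,  1.43082556]), 'tvec': array([0.36284806, 0.15626767, 1.31067355])}
wrist {'mtx': array([[286.17180272,   0.        , 255.29658636],
       [  0.        , 286.17180272, 193.81756875],
       [  0.        ,   0.        ,   1.        ]]), 'rvec': array([-2.33363762,  1.64780923,  0.27936001]), 'tvec': array([-0.54961793, -0.04326976,  0.38128354])}
```

View pics/scene0.png

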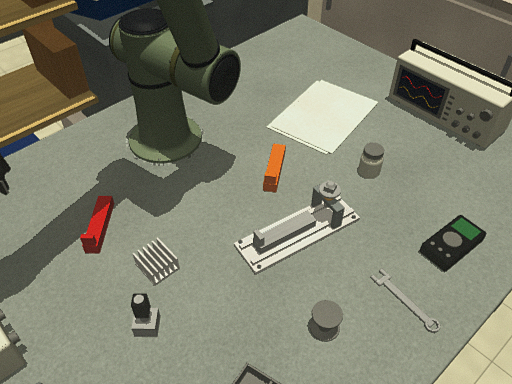

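View pics/side0.png

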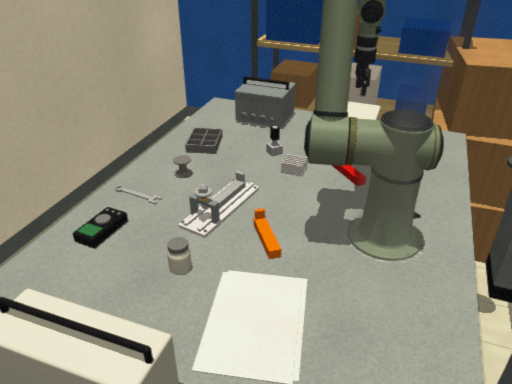

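View pics/wrist0.png

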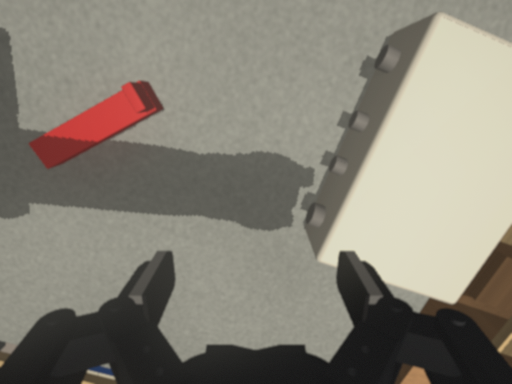

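The scene picture shows the jig at about (297,232) with a grey bar in its channel, the driver at (144,315), heat sink at (157,260) and jar at (371,160). There are three bar-shaped things: orange at (274,167), red at (98,224) and steel in the channel at (290,228). The steel one fits, so I'll confirm it with crops.

```bash
python3 - <<'E'
import cv2
a=cv2.imread('pics/scene0.png')
cv2.imwrite('pics/cA.png',cv2.resize(a[170:280,225:370],None,fx=5.4,fy=5.4,interpolation=cv2.INTER_CUBIC))
cv2.imwrite('pics/cB.png',cv2.resize(a[230:345,100:230],None,fx=5,fy=5,interpolation=cv2.INTER_CUBIC))
a=cv2.imread('pics/side0.png')
cv2.imwrite('pics/cC.png',cv2.resize(a[165:240,170:270],None,fx=7.5,fy=7.5,interpolation=cv2.INTER_CUBIC))
cv2.imwrite('pics/cD.png',cv2.resize(a[110:190,250:330],None,fx=7,fy=7,interpolation=cv2.INTER_CUBIC))
E
```

```text
(no output)
```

View pics/cA.png

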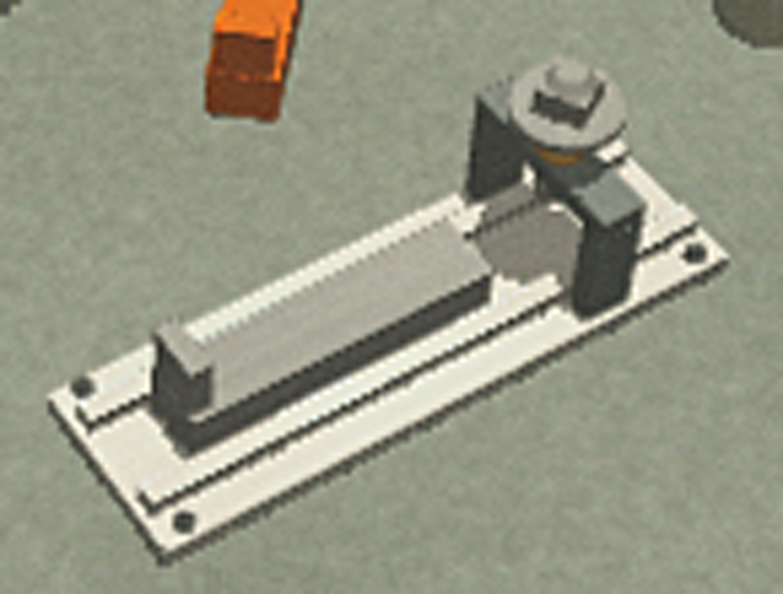

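View pics/cB.png

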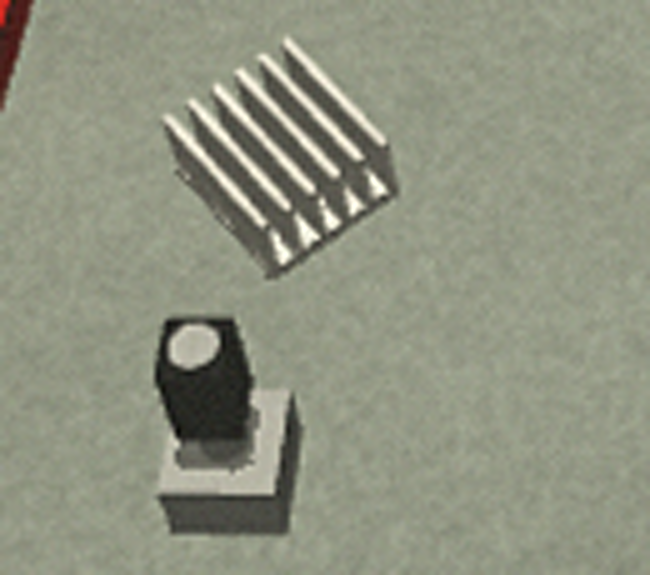

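View pics/cC.png

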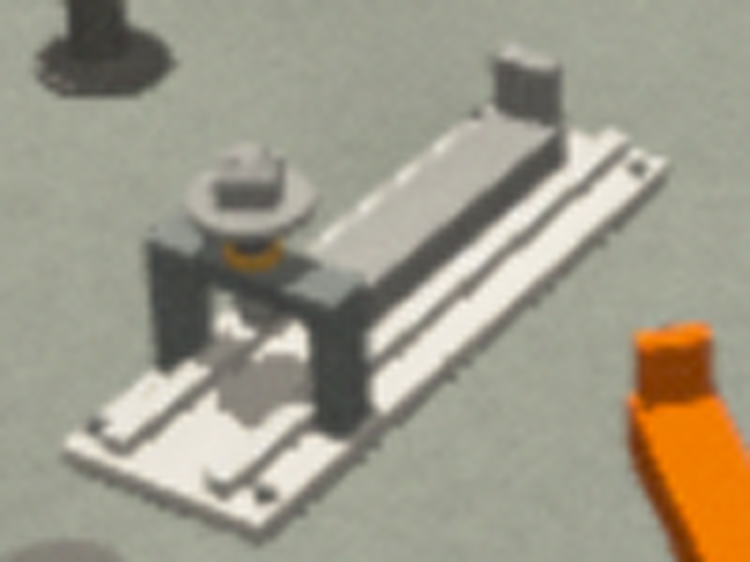

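View pics/cD.png

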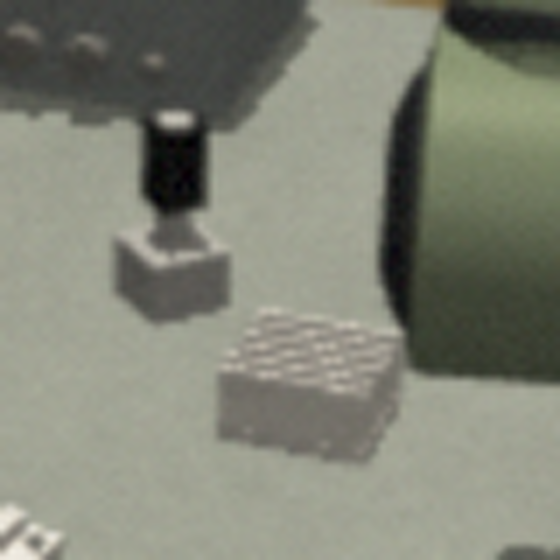

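```bash
cat > h.py <<'E'
import numpy as np, cv2
from scipy.optimize import least_squares
from scipy.spatial.transform import Rotation as R
def proj(ci,P):
    p,_=cv2.projectPoints(np.asarray(P,float).reshape(-1,1,3),ci['rvec'],ci['tvec'],ci['mtx'],None); return p.reshape(-1,2)
def T(x,y,yaw,P):
    P=np.asarray(P,float); c,s=np.cos(yaw),np.sin(yaw)
    return np.c_[x+c*P[:,0]-s*P[:,1], y+s*P[:,0]+c*P[:,1], P[:,2]]
def ray(ci,uv,z):
    Rm=cv2.Rodrigues(np.array(ci['rvec'],float))[0]; d=Rm.T@np.linalg.inv(ci['mtx'])@np.array([uv[0],uv[1],1.]); c=-Rm.T@np.array(ci['tvec'],float).ravel()
    return c+d*(z-c[2])/d[2]
def full(c,f,off): c=np.asarray(c,float); return (c+.5)/f-.5+np.array(off)
E
cat > fit.py <<'E'
from h import *
from rig import camera_info
S=camera_info('scene');D=camera_info('side')
sj=[((50,398),(-50,-240,12)),((160,548),(50,-240,12)),((728,258),(50,70,12)),((598,228),(47,-12,80)),((641,205),(47,12,80)),((480,97),(-47,-12,80))]
dj=[((67,440),(50,70,12)),((262,526),(-50,70,12)),((668,160),(-50,-240,12)),((312,308),(-47,12,80)),((368,285),(-47,-12,80)),((150,240),(47,12,80))]
us=full([a for a,b in sj],5.4,(225,170)); ud=full([a for a,b in dj],7.5,(170,165))
Ps=np.array([b for a,b in sj])/1e3; Pd=np.array([b for a,b in dj])/1e3
def r(p,sep=False):
    a=(proj(S,T(*p[:3],Ps))-us); b=(proj(D,T(*p[:3],Pd))-ud)
    return np.r_[a.ravel(),b.ravel()]
g=ray(S,us[0],.012);h=ray(S,us[2],.012)
o=least_squares(r,[*(g+h)[:2]/2,-.5],loss='soft_l1')
print('jig',o.x,np.round(r(o.x).reshape(-1,2),1))
for uv in [(490,277),(452,222)]:
    print('barfront',ray(S,full(uv,5.4,(225,170)),.042))
x,y,w=o.x
def injig(p): return np.array([[np.cos(w),np.sin(w)],[-np.sin(w),np.cos(w)]])@(p[:2]-o.x[:2])
for n,uv,z in [('frontR',(490,277),.042),('frontL',(452,222),.042),('tab -x rear',(156,336),.072),('tab +x rear',(210,376),.072)]:
    print(n,injig(ray(S,full(uv,5.4,(225,170)),z))*1e3)
for n,uv,z in [('tab',(495,55),.072),('tab',(562,68),.072)]:
    print(n,injig(ray(D,full(uv,7.5,(170,165)),z))*1e3)
# driver
for uv,z in [((160,492),.036),((278,492),.036),((297,393),.036),((168,318),.11),((233,318),.11),((245,378),.11),((157,375),.11)]:
    print('drv',ray(S,full(uv,5,(100,230)),z))
for uv,z in [((113,235),.036),((160,268),.036),((230,240),.036)]:
    print('drvD',ray(D,full(uv,7,(250,110)),z))
E
python3 fit.py
```

```text
jig [ 0.52880091  0.11417416 -0.19309145] [[-1.3 -1. ]
 [ 0.3  1.1]
 [ 0.4 -0.3]
 [ 1.  -0.1]
 [ 1.   0.1]
 [-1.  -0.5]
 [-0.8  0.3]
 [-0.2 -0.2]
 [ 0.8  0.3]
 [ 3.  -0.3]
 [ 0.3 -1.1]
 [-0.6 -0.6]]
barfront [0.53892402 0.06242886 0.042     ]
barfront [0.50529835 0.07379354 0.042     ]
frontR [ 19.86458323 -48.8410886 ]
frontL [-15.31699404 -44.14017625]
tab -x rear [ -10.20343374 -205.29108825]
tab +x rear [  19.8006307  -197.27301735]
tab [  15.2623573  -193.09195419]
tab [ -16.21166556 -199.34991142]
drv [ 0.47185007 -0.41732467  0.036     ]
drv [ 0.50464274 -0.38198318  0.036     ]
drv [ 0.47271733 -0.34993322  0.036     ]
drv [ 0.45247987 -0.3849339   0.11      ]
drv [ 0.4700384  -0.36603032  0.11      ]
drv [ 0.49554758 -0.37785146  0.11      ]
drv [ 0.47110993 -0.40224069  0.11      ]
drvD [ 0.50673025 -0.3823586   0.036     ]
drvD [ 0.46914109 -0.35373696  0.036     ]
drvD [ 0.44340267 -0.40008436  0.036     ]
```

```bash
cat >> h.py <<'E'
from rig import sense
def delta(p,yaw,Rc=None):
    """world target p, jaw axis (tool z) heading yaw, tool y down; picks the nearer half turn. prints cm, deg"""
    s=sense(); R0=R.from_rotvec(s['tool_rot']).as_matrix()
    best=None
    for k in (0,np.pi):
        z=np.array([np.cos(yaw+k),np.sin(yaw+k),0]); y=np.array([0,0,-1.]); x=np.cross(y,z)
        w=R.from_matrix(R0.T@np.c_[x,y,z]).as_rotvec()
        if best is None or np.linalg.norm(w)<np.linalg.norm(best): best=w
    d=R0.T@(np.array(p)-s['eef_pos'])
    print('d cm',np.round(d*100,2),'w deg',np.round(np.degrees(best),2),'t',s['time_s'],'q6',s['q'][5])
def heading():
    R0=R.from_rotvec(sense()['tool_rot']).as_matrix(); return np.arctan2(R0[1,2],R0[0,2]),R0
E
python3 - <<'E'
from h import *
a,R0=heading();print(a,np.round(R0,3))
delta([.490,-.082,.28],np.pi/2-.193)
E
```

```text
-1.2289427290801715 [[-0.942 -0.     0.335]
 [-0.335  0.001 -0.942]
 [-0.    -1.    -0.001]]
d cm [-43.41  -3.19 -30.81] w deg [7.000e-02 3.064e+01 1.000e-02] t 0.15 q6 1.436567245243518
```

Request:
{"name": "send_rows", "arguments": {
  "plan": [-22,-1.5,-15,0,-68,0,100,-22,-1.5,-15,0,-68,0,100,-22,-1.5,-15,0,-68,0,100,-22,-1.5,-15,0,-68,0,100,-22,-1.5,-15,0,-68,0,100,-22,-1.5,-15,0,-68,0,100,-22,-1.5,-15,0,-68,0,100,-22,-1.5,-15,0,-68,0,100]
}}

```text
time_s: 0.95
eef_pos: [0.3418, -0.3021, 0.2632]
tool_rot: [-1.193, 1.234, -1.234]
ft_force: [0.0, -0.7, 0.1]
gripper_width: 0.0855
```

```bash
sed -i 's/^def delta(p,yaw,Rc=None):/def delta(p,yaw,half=(0,np.pi)):/; s/for k in (0,np.pi):/for k in half:/' h.py
python3 - <<'E'
from h import *
delta([.490,-.082,.28],1.378,(0,))
E
```

```text
d cm [-22.5   -1.68  14.06] w deg [ 0.000e+00 -8.091e+01 -1.000e-02] t 0.95 q6 0.7190401666874945
```

Request:
{"name": "send_rows", "arguments": {
  "plan": [-22.5,-1.7,14,0,-81,0,100,-22.5,-1.7,14,0,-81,0,100,-22.5,-1.7,14,0,-81,0,100,-22.5,-1.7,14,0,-81,0,100,-22.5,-1.7,14,0,-81,0,100,-22.5,-1.7,14,0,-81,0,100,-22.5,-1.7,14,0,-81,0,100,-22.5,-1.7,14,0,-81,0,100]
}}

```text
time_s: 1.75
eef_pos: [0.4909, -0.0832, 0.2799]
tool_rot: [-1.547, 0.318, -0.317]
ft_force: [-0.0, 1.0, -0.4]
gripper_width: 0.0854
```

Request:
{"name": "send_rows", "arguments": {
  "plan": [0,0,0,0,-12,0,100,0,0,0,0,-12,0,100,0,0,0,0,-12,0,100]
}}

```text
time_s: 2.05
eef_pos: [0.4906, -0.0841, 0.28]
tool_rot: [-1.565, 0.16, -0.159]
ft_force: [0.6, -1.1, 0.5]
gripper_width: 0.0855
```

```bash
python3 - <<'E'
from h import *
from rig import snapshot,camera_info
delta([.490,-.082,.28],1.378,(0,))
np.save('w1.npy',camera_info('wrist'),allow_pickle=True)
cv2.imwrite('pics/w1.png',cv2.resize(snapshot('wrist')[:,:,::-1],None,fx=1.5,fy=1.5,interpolation=cv2.INTER_CUBIC))
E
```

```text
d cm [-0.1   0.    0.19] w deg [-0.01 -0.62 -0.03] t 2.05 q6 -0.11462356504334649
```

View pics/w1.png

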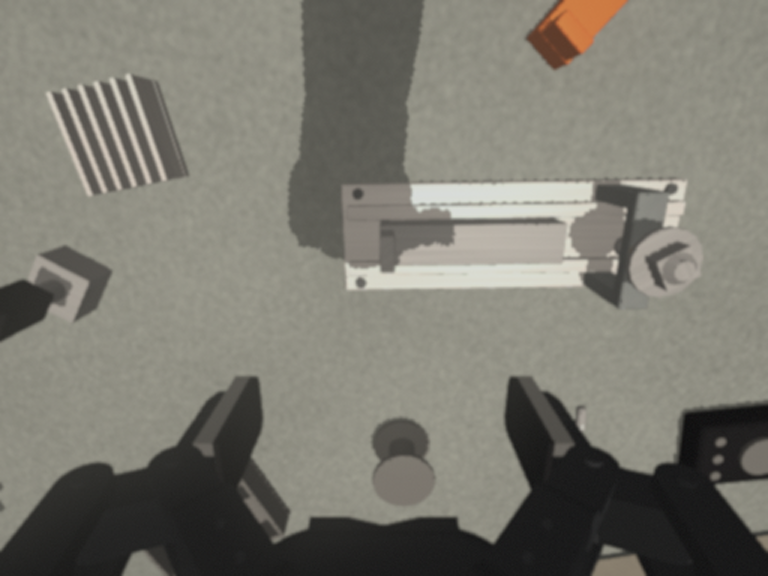

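The wrist picture shows the jig lengthwise, with bed corners at (343,185), (347,290) and (687,181). The steel bar runs from its tab at (388,245) to its front at (566,243). The screw head is at (672,264).

```bash
cat > fit2.py <<'E'
import io,contextlib
with contextlib.redirect_stdout(io.StringIO()):
    exec(open('fit.py').read())
W=np.load('w1.npy',allow_pickle=True).item()
uw=full([(343,185),(347,290),(687,181)],1.5,(0,0)); Pw=np.array([(-50,-240,12),(50,-240,12),(-50,70,12)])/1e3
def r3(p): return np.r_[r(p),3*(proj(W,T(*p[:3],Pw))-uw).ravel()]
for f in (lambda p:(proj(W,T(*p[:3],Pw))-uw).ravel(), r3):
    o3=least_squares(f,o.x,loss='soft_l1'); print(o3.x, np.round(f(o3.x)[-6:],1))
    x,y,w=o3.x
    for n,uv,z in [('f-',(566,222),.042),('f+',(566,265),.042),('tab top rear +',(381,272),.072),('tab front+',(396,272),.072),('tab front -',(394,230),.072)]:
        q=ray(W,full(uv,1.5,(0,0)),z)[:2]-o3.x[:2]; print(n,np.round(1e3*np.array([[np.cos(w),np.sin(w)],[-np.sin(w),np.cos(w)]])@q,1))
E
python3 fit2.py
```

```text
[ 0.52964598  0.11463889 -0.19414306] [-0.6 -0.1 -0.4  0.3  1.7  0.1]
f- [-19.9 -48.2]
f+ [ 18.  -43.3]
tab top rear + [  13.9 -205.7]
tab front+ [  14.  -193.5]
tab front - [ -20.3 -195. ]
[ 0.52958821  0.11491964 -0.1939447 ] [-1.2 -0.6 -0.7  0.9  5.7 -0.1]
f- [-19.8 -48.5]
f+ [ 18.1 -43.6]
tab top rear + [  14.  -205.9]
tab front+ [  14.1 -193.8]
tab front - [ -20.2 -195.3]
```

```bash
python3 - <<'E'
from h import *
delta([.491,-.0814,.068],1.3768,(0,))
E
```

```text
d cm [ 0.   21.2   0.28] w deg [-0.   -0.62 -0.03] t 2.1 q6 -0.11350181673692863
```

Request:
{"name": "send_rows", "arguments": {
  "plan": [0,5,0.3,0,-0.6,0,60,0,10,0.3,0,-0.6,0,60,0,15,0.3,0,-0.6,0,60,0,18,0.3,0,-0.6,0,60,0,20,0.3,0,-0.6,0,60,0,21.2,0.3,0,-0.6,0,60,0,21.2,0.3,0,-0.6,0,20,0,21.2,0.3,0,-0.6,0,20]
}}

```text
time_s: 2.9
eef_pos: [0.4919, -0.0815, 0.0689]
tool_rot: [-1.566, 0.151, -0.153]
ft_force: [0.3, -0.6, 0.1]
gripper_width: 0.023
```

Request:
{"name": "send_rows", "arguments": {
  "plan": [0,0,0,0,0,0,20,0,0,0,0,0,0,20,0,0,0,0,0,0,20,0,0,0,0,0,0,20]
}}

```text
time_s: 3.3
eef_pos: [0.4917, -0.0814, 0.0688]
tool_rot: [-1.566, 0.151, -0.152]
ft_force: [0.5, -1.1, -0.0]
gripper_width: 0.0169
```

```bash
python3 - <<'E'
from h import *
from rig import snapshot
delta([.491,-.0814,.068],1.3768,(0,))
cv2.imwrite('pics/s2.png',cv2.resize(snapshot('scene')[170:280,225:370,::-1],None,fx=5,fy=5,interpolation=cv2.INTER_CUBIC))
E
```

```text
d cm [-0.07  0.08 -0.01] w deg [0.01 0.05 0.06] t 3.3 q6 -0.11918016431328232
```

View pics/s2.png

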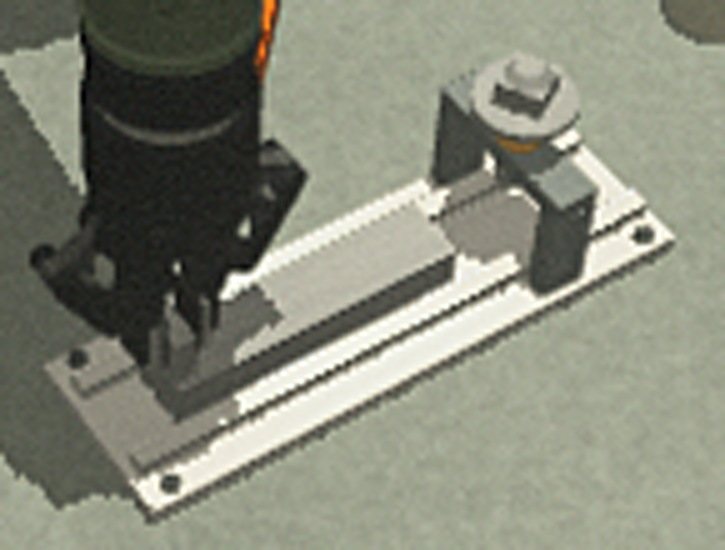

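The two fingers straddle the tab at about (185,325). I'll push the bar 7.6 cm along the channel.

Request:
{"name": "send_rows", "arguments": {
  "plan": [0,0,0.8,0,0,0,20,0,0,1.8,0,0,0,20,0,0,2.8,0,0,0,20,0,0,3.8,0,0,0,20,0,0,4.8,0,0,0,20,0,0,5.8,0,0,0,20,0,0,6.8,0,0,0,20,0,0,7.6,0,0,0,20]
}}

```text
time_s: 4.15
eef_pos: [0.5059, -0.0057, 0.0682]
tool_rot: [-1.566, 0.151, -0.151]
ft_force: [-0.7, -3.4, 2.4]
gripper_width: 0.0171
```

Request:
{"name": "send_rows", "arguments": {
  "plan": [0,0,0,0,0,0,20,0,0,0,0,0,0,20,0,0,0,0,0,0,20,0,0,0,0,0,0,20]
}}

```text
time_s: 4.55
eef_pos: [0.5057, -0.0067, 0.0681]
tool_rot: [-1.565, 0.152, -0.152]
ft_force: [0.5, 0.1, -0.3]
gripper_width: 0.0168
```

```bash
python3 - <<'E'
from h import *
from rig import snapshot
print(sense()['ft_force'],sense()['eef_pos'])
a=snapshot('scene');b=snapshot('side')
cv2.imwrite('pics/s3.png',np.hstack([cv2.resize(a[170:280,225:370,::-1],(400,300),interpolation=cv2.INTER_CUBIC),cv2.resize(b[165:240,170:270,::-1],(400,300),interpolation=cv2.INTER_CUBIC)]))
E
```

```text
[ 0.45305325  0.1175733  -0.34918222] [ 0.50572063 -0.00672387  0.06809689]
```

View pics/s3.png

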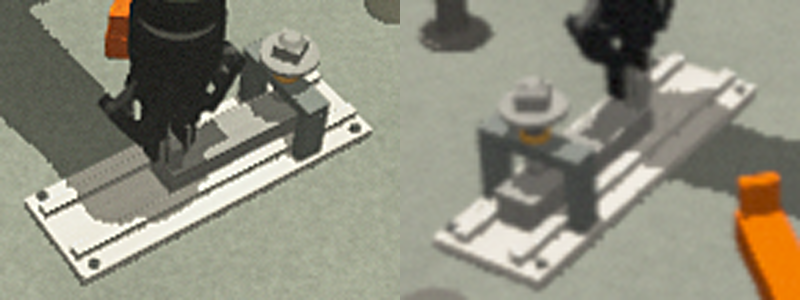

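Request:
{"name": "send_rows", "arguments": {
  "plan": [0,0,0,0,0,0,60,0,0,0,0,0,0,60,0,0,0,0,0,0,60,0,-5,0,0,0,0,100,0,-10,0,0,0,0,100,0,-15,0,0,0,0,100,0,-20,0,0,0,0,100,0,-22,0,0,0,0,100]
}}

```text
time_s: 5.45
eef_pos: [0.5078, -0.007, 0.2936]
tool_rot: [-1.566, 0.146, -0.158]
ft_force: [0.7, 0.1, -0.5]
gripper_width: 0.0851
```

```bash
python3 - <<'E'
from h import *
from rig import camera_info
ci=camera_info('wrist'); s=sense(); R0=R.from_rotvec(s['tool_rot']).as_matrix()
Rm=cv2.Rodrigues(np.array(ci['rvec']))[0]; c=-Rm.T@ci['tvec'].ravel()
off=R0.T@(c-s['eef_pos']); print('cam offset tool',off,'optical axis tool',R0.T@Rm.T[:,2], s['eef_pos'])
# target camera above screw
h=np.array([.5296,.1148,.13])
p=h-R0@off; print(p)
delta([p[0],p[1],.30],1.3768,(0,))
E
```

```text
cam offset tool [-0.08480478 -0.12596006 -0.00094552] optical axis tool [ 3.25986924e-01  9.45374014e-01 -7.05863325e-04] [ 0.50776522 -0.00697542  0.29357918]
[0.61394753 0.09931505 0.00468283]
d cm [ 8.39 -0.57 12.47] w deg [-0.02  0.05  0.43] t 5.45 q6 0.033839230190225195
```

Request:
{"name": "send_rows", "arguments": {
  "plan": [4,0,5,0,0,0,100,4,0,10,0,0,0,100,4,0,12.5,0,0,0,100,4,0,12.5,0,0,0,100,4,0,12.5,0,0,0,100]
}}

```text
time_s: 5.95
eef_pos: [0.5688, 0.1089, 0.2878]
tool_rot: [-1.566, 0.151, -0.15]
ft_force: [0.3, -0.7, -0.3]
gripper_width: 0.0852
```

```bash
python3 - <<'E'
from h import *
from rig import snapshot,camera_info
np.save('w2.npy',camera_info('wrist'),allow_pickle=True)
im=snapshot('wrist')[:,:,::-1]; cv2.imwrite('pics/w2raw.png',im); cv2.imwrite('pics/w2.png',cv2.resize(im,None,fx=1.5,fy=1.5))
p=proj(np.load('w2.npy',allow_pickle=True).item(),[[.5296,.1148,.13]])[0]; print(p)
a,b=int(p[0])-50,int(p[1])-50
cv2.imwrite('pics/w2c.png',cv2.resize(im[b:b+100,a:a+100],None,fx=6,fy=6,interpolation=cv2.INTER_CUBIC)); print(a,b)
E
```

```text
[254.90239514 143.53529787]
204 93
```

View pics/w2.png

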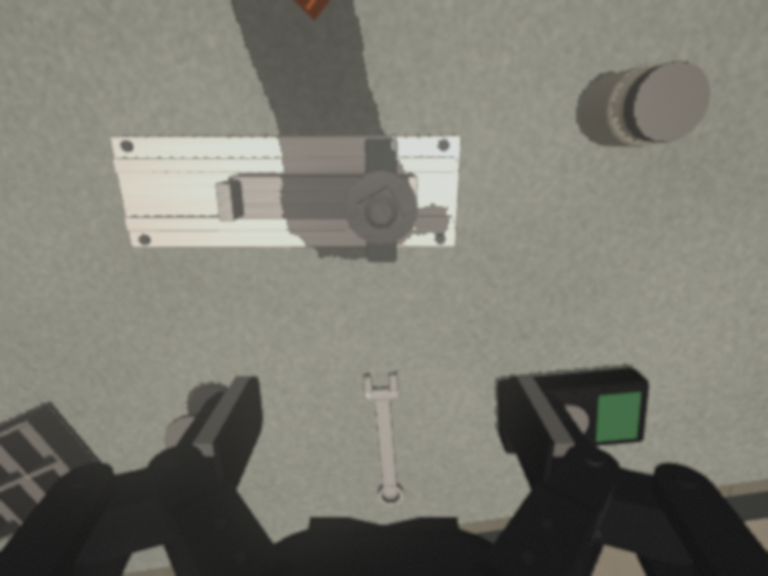

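View pics/w2c.png

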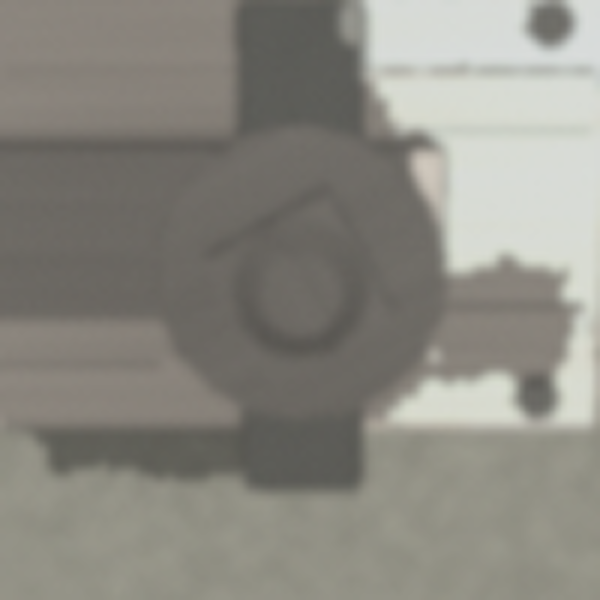

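```bash
python3 - <<'E'
import cv2,numpy as np
g=cv2.imread('pics/w2raw.png',0)[105:175,220:290]
g=cv2.resize(g,None,fx=9,fy=9,interpolation=cv2.INTER_CUBIC).astype(float)
g=np.clip((g-60)*255/70,0,255).astype(np.uint8)
cv2.imwrite('pics/w2e.png',g)
a=cv2.imread('pics/scene0.png')[170:215,305:350]; cv2.imwrite('pics/s0e.png',cv2.resize(a,None,fx=12,fy=12,interpolation=cv2.INTER_CUBIC))
E
```

```text
(no output)
```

View pics/w2e.png

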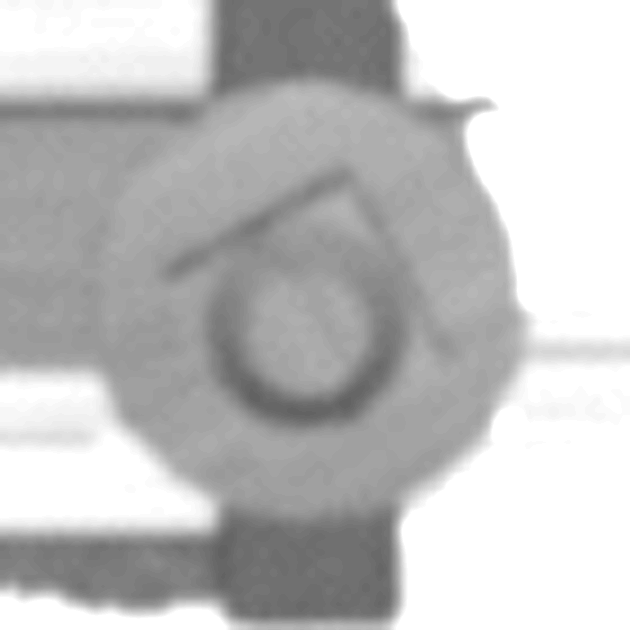

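View pics/s0e.png

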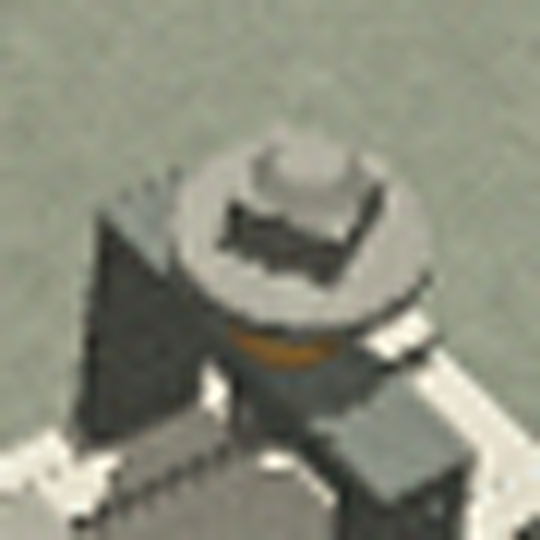

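The enhanced crop shows the head's base edges (170,270)-(347,172)-(445,355), the cone's top ring centred at about (306,325) and the flange spanning (104..520, 78..515).

```bash
python3 - <<'E'
from h import *
from rig import camera_info
W=np.load('w2.npy',allow_pickle=True).item()
f=lambda uv,z: ray(W,full(uv,9,(220,105)),z)
for z in (.106,.108,.110):
    A,B,C=f((170,270),z),f((347,172),z),f((445,355),z)
    e1=B-A;e2=C-B
    print(z,[np.linalg.norm(e)*1e3 for e in(e1,e2)],[np.arctan2(e[1],e[0])%(np.pi/2) for e in (e1,e2)],'ctr',(A+C)/2,'flange',f((312,297),z))
print('top',f((306,325),.128))
S=camera_info('scene')
q=lambda uv,z: ray(S,full(uv,12,(305,170)),z)
for z in (.106,.110): print(z,'flange',q((305,232),z), 'top',q((310,160),z+.02))
print('d'); 
# driver yaw from scene/side corners (fit)
D=camera_info('side')
us=full([(160,492),(278,492),(297,393),(172,532),(290,530)],5,(100,230)); ud=full([(113,235),(160,268),(230,240),(118,285),(160,322),(230,292)],7,(250,110))
# corner order labels by yaw ~0.8: c_k at yaw+45+90k
def cor(p,k,z): 
    a=p[2]+np.pi/4+np.pi/2*k; return [p[0]+.024*2**.5*np.cos(a),p[1]+.024*2**.5*np.sin(a),z]
# scene: (.472,-.417) heading -90 ; (.505,-.382) 0 ; (.473,-.350) +90
def r(p):
    a=proj(S,[cor(p,-2,.036),cor(p,-1,.036),cor(p,0,.036),cor(p,-2,0),cor(p,-1,0)])-us
    b=proj(D,[cor(p,-1,.036),cor(p,0,.036),cor(p,1,.036),cor(p,-1,0),cor(p,0,0),cor(p,1,0)])-ud
    return np.r_[a.ravel(),b.ravel()]
o=least_squares(r,[.472,-.384,.8],loss='soft_l1');print(o.x,np.round(r(o.x).reshape(-1,2),1))
E
```

```text
0.106 [np.float64(23.708791513758232), np.float64(24.31540037148252)] [np.float64(0.3037324472822718), np.float64(0.31243054813807225)] ctr [0.52867891 0.11372319 0.106     ] flange [0.52695107 0.11451811 0.106     ]
0.108 [np.float64(23.55477841738363), np.float64(24.15744672383971)] [np.float64(0.30373244728226956), np.float64(0.31243054813807297)] ctr [0.52839855 0.11379066 0.108     ] flange [0.52668193 0.11458041 0.108     ]
0.11 [np.float64(23.40076532100906), np.float64(23.999493076197012)] [np.float64(0.30373244728227156), np.float64(0.31243054813807336)] ctr [0.52811819 0.11385812 0.11      ] flange [0.5264128  0.11464272 0.11      ]
top [0.52686721 0.11396544 0.128     ]
0.106 flange [0.52796839 0.11768736 0.106     ] top [0.52680604 0.11723727 0.126     ]
0.11 flange [0.53016529 0.11452678 0.11      ] top [0.52906075 0.11400364 0.13      ]
d
[ 0.4707694  -0.38377972  0.82006423] [[-0.1  0.1]
 [-0.2  0.2]
 [-0.8 -1. ]
 [ 0.6  0.4]
 [-0.1  0.9]
 [ 0.5  0.1]
 [-0.4  0.4]
 [ 0.4  1.9]
 [-0.3  1. ]
 [-0.6  0.9]
 [ 0.1  2.7]]
```

```bash
python3 - <<'E'
from h import *
delta([.471,-.384,.30],.82,(0,))
E
```

```text
d cm [ -0.17  -1.17 -50.16] w deg [ 5.000e-02  3.197e+01 -3.000e-02] t 6.0 q6 0.2532213550921129
```

Request:
{"name": "send_rows", "arguments": {
  "plan": [0,-1.2,-30,0,32,0,100,0,-1.2,-30,0,32,0,100,0,-1.2,-30,0,32,0,100,0,-1.2,-30,0,32,0,100,0,-1.2,-40,0,32,0,100,0,-1.2,-40,0,32,0,100,0,-1.2,-40,0,32,0,100,0,-1.2,-40,0,32,0,100]
}}

```text
time_s: 6.8
eef_pos: [0.4904, -0.2871, 0.3007]
tool_rot: [-1.489, 0.589, -0.59]
ft_force: [1.5, 0.2, -0.2]
gripper_width: 0.0855
```

```bash
python3 - <<'E'
from h import *
delta([.471,-.384,.30],.82,(0,))
E
```

```text
d cm [ 5.22  0.07 -8.39] w deg [ 0.01 -0.19  0.03] t 6.8 q6 0.09463254134964262
```

Request:
{"name": "send_rows", "arguments": {
  "plan": [5.2,0,-8.4,0,0,0,100,5.2,0,-8.4,0,0,0,100,5.2,0,-8.4,0,0,0,100,5.2,0,-8.4,0,0,0,100]
}}

```text
time_s: 7.2
eef_pos: [0.4712, -0.3827, 0.2999]
tool_rot: [-1.488, 0.592, -0.59]
ft_force: [1.1, 0.2, 0.1]
gripper_width: 0.0853
```

```bash
python3 - <<'E'
from h import *
from rig import snapshot,camera_info
delta([.471,-.384,.30],.82,(0,))
np.save('w3.npy',camera_info('wrist'),allow_pickle=True)
im=snapshot('wrist')[:,:,::-1]; cv2.imwrite('pics/w3raw.png',im)
p=proj(np.load('w3.npy',allow_pickle=True).item(),[[.471,-.384,.11]])[0]; print(p)
a,b=int(p[0])-60,int(p[1])-50; a,b=max(a,0),max(b,0)
cv2.imwrite('pics/w3.png',cv2.resize(im[b:b+100,a:a+120],None,fx=6,fy=6,interpolation=cv2.INTER_CUBIC)); print(a,b)
E
```

```text
d cm [ 0.08 -0.01 -0.11] w deg [-0.01 -0.3  -0.06] t 7.2 q6 -0.047734118213752806
[255.5633114  174.04241949]
195 124
```

View pics/w3.png

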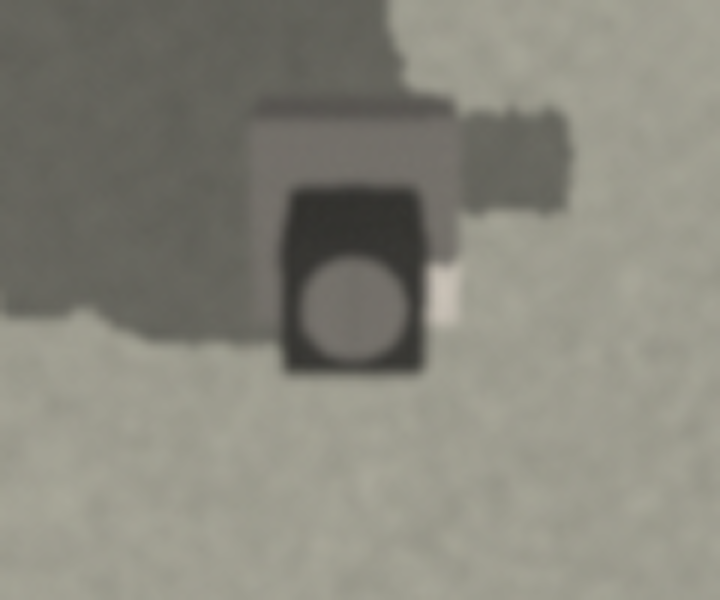

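The driver shows square to the jaws. Its cap is centred at (354,308), and the block's top edge runs (250,118)-(460,118).

```bash
python3 - <<'E'
from h import *
W=np.load('w3.npy',allow_pickle=True).item()
f=lambda uv,z: ray(W,full(uv,6,(195,124)),z)
c=f((354,308),.11);print(c)
A,B=f((250,118),.036),f((460,118),.036);print(np.linalg.norm(B-A),np.arctan2(*(B-A)[1::-1]),(A+B)/2)
A,B=f((283,373),.11),f((425,373),.11);print(np.linalg.norm(B-A),np.arctan2(*(B-A)[1::-1]),(A+B)/2)
delta([c[0],c[1],.086],.82,(0,))
E
```

```text
[ 0.47019759 -0.38635131  0.11      ]
0.0475480840838861 0.8139107144538165 [ 0.45235483 -0.36975958  0.036     ]
0.027369002982579112 0.814008315577657 [ 0.47959684 -0.39526628  0.11      ]
d cm [ 0.24 21.41 -0.47] w deg [-0.02 -0.18 -0.05] t 7.25 q6 -0.047678216620778556
```

Request:
{"name": "send_rows", "arguments": {
  "plan": [0.2,5,-0.45,0,0,0,100,0.2,10,-0.45,0,0,0,100,0.2,15,-0.45,0,0,0,100,0.2,18,-0.45,0,0,0,100,0.2,20,-0.45,0,0,0,100,0.2,21.4,-0.45,0,0,0,80,0.2,21.4,-0.45,0,0,0,60,0.2,21.4,-0.45,0,0,0,45]
}}

```text
time_s: 8.05
eef_pos: [0.4721, -0.3855, 0.0873]
tool_rot: [-1.49, 0.586, -0.588]
ft_force: [0.4, -0.5, 0.8]
gripper_width: 0.0442
```

Request:
{"name": "send_rows", "arguments": {
  "plan": [0,0,0,0,0,0,20,0,0,0,0,0,0,20,0,0,0,0,0,0,20,0,0,0,0,0,0,20,0,0,0,0,0,0,20],
  "grip_force": 50
}}

```text
time_s: 8.55
eef_pos: [0.4724, -0.3866, 0.0881]
tool_rot: [-1.491, 0.586, -0.59]
ft_force: [0.6, -0.4, 6.4]
gripper_width: 0.0272
```

Request:
{"name": "send_rows", "arguments": {
  "plan": [0,-1,0,0,0,0,20,0,-3,0,0,0,0,20,0,-7,0,0,0,0,20,0,-12,0,0,0,0,20,0,-17,0,0,0,0,20,0,-20,0,0,0,0,20,0,-20,0,0,0,0,20]
}}

```text
time_s: 9.25
eef_pos: [0.473, -0.3871, 0.2919]
tool_rot: [-1.493, 0.582, -0.594]
ft_force: [0.7, -0.1, -3.5]
gripper_width: 0.0276
```

```bash
python3 - <<'E'
from h import *
from rig import snapshot,camera_info
print(sense()['ft_force'])
im=snapshot('wrist')[:,:,::-1]; cv2.imwrite('pics/w4.png',cv2.resize(im,None,fx=1.5,fy=1.5))
im=snapshot('scene')[:,:,::-1]; cv2.imwrite('pics/s4.png',cv2.resize(im,None,fx=1.5,fy=1.5))
delta([.5285,.1143,.28],1.879,(0,))
E
```

```text
[ 0.66177907 -0.14112324 -3.5458159 ]
d cm [-29.93   0.61  40.41] w deg [-1.000e-02 -6.073e+01 -1.000e-02] t 9.35 q6 -0.05505491753685253
```

View pics/w4.png

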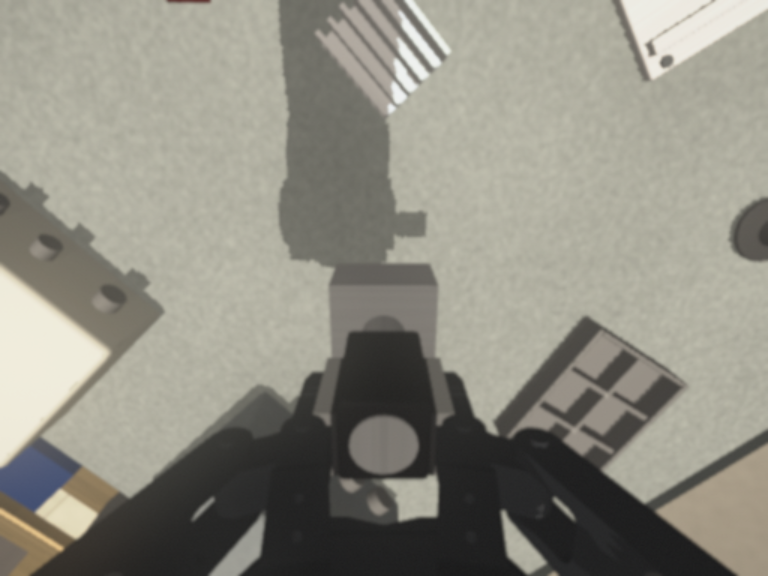

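View pics/s4.png

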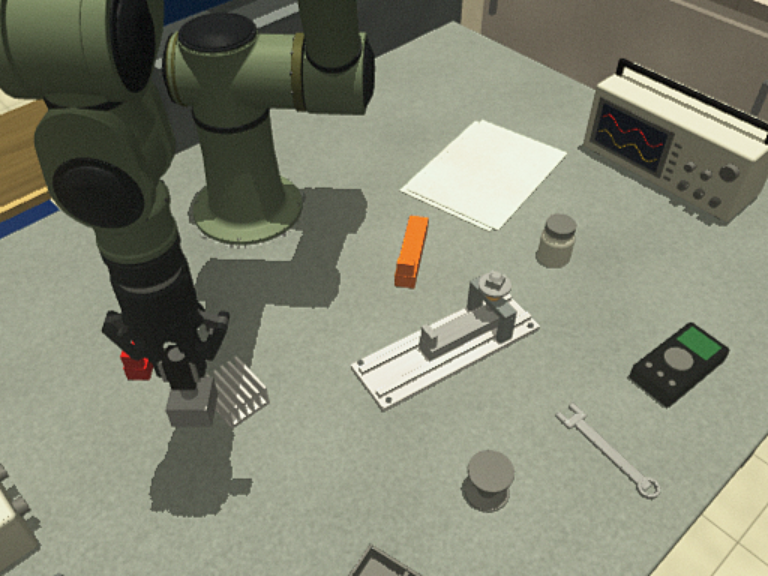

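```bash
python3 - <<'E'
from h import *
from rig import camera_info
W=camera_info('wrist'); s=sense(); R0=R.from_rotvec(s['tool_rot']).as_matrix(); p0=s['eef_pos']
f=lambda uv,z: R0.T@(ray(W,full(uv,1.5,(0,0)),z)-p0)*1e3
z0=p0[2]-.088
print('block top edge',f((330,286),z0+.036),f((438,286),z0+.036),'bottom',f((333,264),z0),f((433,264),z0),'cap',f((384,444),z0+.11))
E
```

```text
block top edge [-25.09480502  52.00550367 -24.50609783] [-25.06807308  52.00692965  22.67897745] bottom [-25.09938448  88.00542401 -27.20465027] [-25.06781628  88.00698336  24.41267685] cap [ -1.02474829 -21.99977556  -0.98573249]
```

Request:
{"name": "send_rows", "arguments": {
  "plan": [-29.9,0.6,40.4,0,-60.7,0,20,-29.9,0.6,40.4,0,-60.7,0,20,-29.9,0.6,40.4,0,-60.7,0,20,-29.9,0.6,40.4,0,-60.7,0,20,-29.9,0.6,40.4,0,-60.7,0,20,-29.9,0.6,40.4,0,-60.7,0,20,-29.9,0.6,40.4,0,-60.7,0,20,-29.9,0.6,40.4,0,-60.7,0,20]
}}

```text
time_s: 10.15
eef_pos: [0.5153, 0.0139, 0.2787]
tool_rot: [-1.556, -0.24, 0.247]
ft_force: [1.3, -0.4, -4.0]
gripper_width: 0.0277
```

```bash
python3 - <<'E'
from h import *
delta([.529,.1155,.26],1.879,(0,))
E
```

```text
d cm [4.42 1.87 9.25] w deg [-0.12  0.12 -0.26] t 10.15 q6 -0.42655964846276245
```

Request:
{"name": "send_rows", "arguments": {
  "plan": [4.4,1.9,9.2,0,0,-0.2,20,4.4,1.9,9.2,0,0,-0.2,20,4.4,1.9,9.2,0,0,-0.2,20,4.4,1.9,9.2,0,0,-0.2,20,4.4,1.9,9.2,0,0,-0.2,20]
}}

```text
time_s: 10.65
eef_pos: [0.5302, 0.1119, 0.261]
tool_rot: [-1.557, -0.241, 0.241]
ft_force: [0.2, -0.4, -3.3]
gripper_width: 0.0277
```

```bash
python3 - <<'E'
from h import *
from rig import snapshot
delta([.529,.1155,.26],1.879,(0,))
print(sense()['ft_force'],sense()['moment'])
a=snapshot('scene');b=snapshot('side')
cv2.imwrite('pics/s5.png',np.hstack([cv2.resize(a[140:240,280:380,::-1],(400,400),interpolation=cv2.INTER_CUBIC),cv2.resize(b[135:235,160:260,::-1],(400,400),interpolation=cv2.INTER_CUBIC)]))
E
```

```text
d cm [-0.    0.1   0.38] w deg [-0.01 -0.05  0.01] t 10.65 q6 -0.23556184117782988
[ 0.15491531 -0.41426702 -3.32938181] [-0.00903738 -0.0638731  -0.01053724]
```

View pics/s5.png

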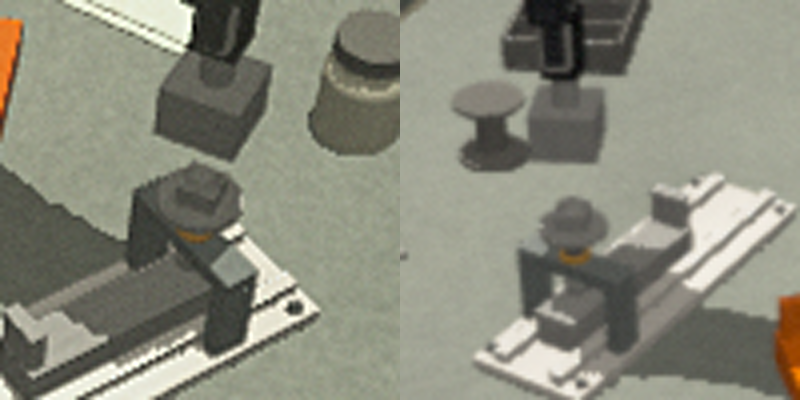

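Request:
{"name": "send_rows", "arguments": {
  "plan": [0,1.5,0.35,0,0,0,20,0,3.4,0.35,0,0,0,20,0,3.4,0.35,0,0,0,20,0,3.4,0.35,0,0,0,20]
}}

```text
time_s: 11.15
eef_pos: [0.5301, 0.115, 0.2287]
tool_rot: [-1.557, -0.242, 0.238]
ft_force: [-0.0, -0.5, -3.5]
gripper_width: 0.0276
```

```bash
python3 - <<'E'
from h import *
from rig import snapshot
delta([.529,.1155,.225],1.879,(0,))
print(sense()['ft_force'],sense()['moment'])
a=snapshot('scene');b=snapshot('side')
cv2.imwrite('pics/s6.png',np.hstack([cv2.resize(a[150:210,300:360,::-1],(400,400),interpolation=cv2.INTER_CUBIC),cv2.resize(b[150:210,175:235,::-1],(400,400),interpolation=cv2.INTER_CUBIC)]))
E
```

```text
d cm [-0.1   0.37  0.08] w deg [-0.   -0.13  0.16] t 11.15 q6 -0.22879215988791915
[-0.00564788 -0.53148467 -3.50294234] [-0.00689562 -0.04054724 -0.00652482]
```

View pics/s6.png

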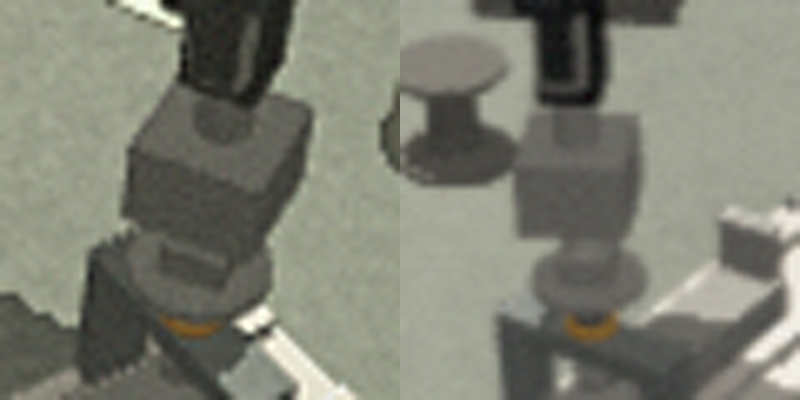

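```bash
python3 - <<'E'
from h import *
from rig import snapshot,camera_info
ims=[]
for n,(u,v) in (('scene',(300,150)),('side',(175,150))):
    ci=camera_info(n); f=8
    im=cv2.resize(snapshot(n)[v:v+60,u:u+48,::-1].copy(),None,fx=f,fy=f,interpolation=cv2.INTER_CUBIC)
    def P(p): return np.round((proj(ci,p)-[u,v]+.5)*f-.5).astype(int)
    def blk(zc): 
        return [[.5295+.024*2**.5*np.cos(.308+np.pi/4+k*np.pi/2),.1137+.024*2**.5*np.sin(.308+np.pi/4+k*np.pi/2),zc] for k in range(4)]
    z0=.2287-.088
    for z in (z0,z0+.036): cv2.polylines(im,[P(blk(z))],True,(0,0,255),1)
    t=np.linspace(0,2*np.pi,60)
    cv2.polylines(im,[P(np.c_[.5285+.026*np.cos(t),.1142+.026*np.sin(t),0*t+.1085])],True,(0,255,0),1)
    ims.append(im)
cv2.imwrite('pics/s7.png',np.hstack(ims))
E
```

```text
(no output)
```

View pics/s7.png

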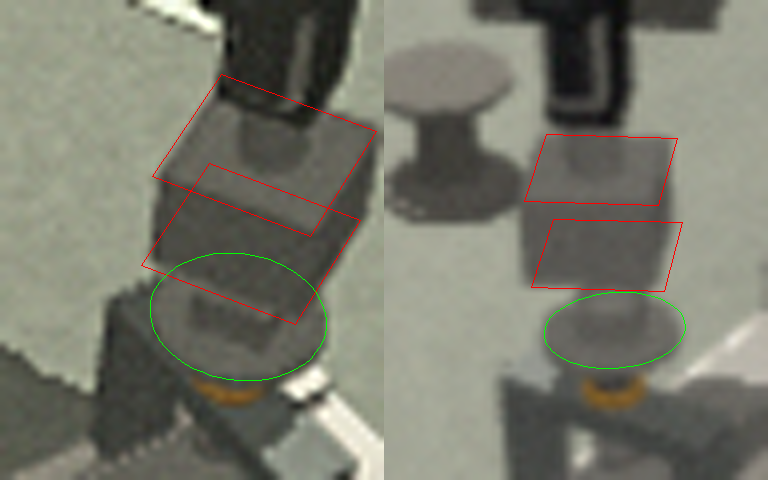

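```bash
python3 - <<'E'
import cv2,numpy as np
from rig import snapshot
ims=[]
for n,(u,v) in (('scene',(312,155)),('side',(188,158))):
    c=snapshot(n)[v:v+44,u:u+36,::-1].astype(float)
    c=np.clip((c-40)*2.0,0,255).astype(np.uint8)
    ims.append(cv2.resize(c,None,fx=11,fy=11,interpolation=cv2.INTER_LINEAR))
cv2.imwrite('pics/s8.png',np.hstack(ims))
E
```

```text
(no output)
```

View pics/s8.png

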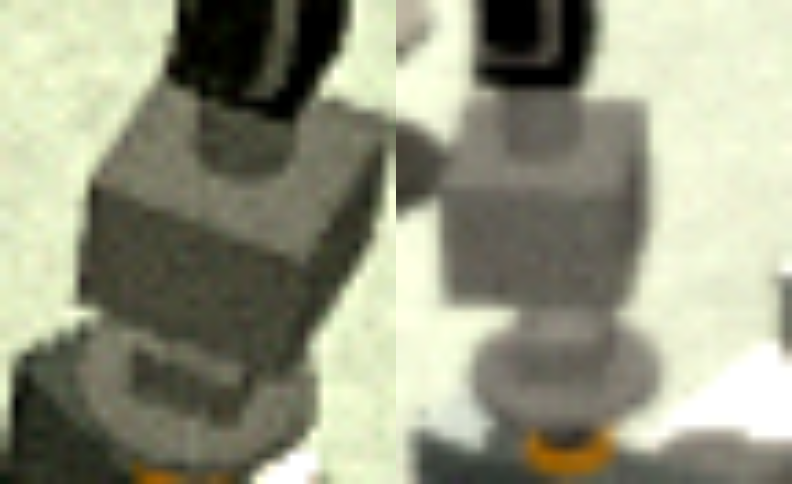

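```bash
python3 - <<'E'
from h import *
from rig import camera_info
S=camera_info('scene');D=camera_info('side')
us=full([(92,182),(305,262),(382,135),(80,297),(290,376)],11,(312,155)); ud=full([(47,187),(236,192),(250,100),(64,98),(51,298),(232,306)],11,(188,158))
# world corners by heading .308+45+90k ; choose labels by nearest initial projection
def cor(p,k,h):
    a=p[3]+np.pi/4+k*np.pi/2; return [p[0]+.024*2**.5*np.cos(a),p[1]+.024*2**.5*np.sin(a),p[2]+h]
p0=[.5295,.1137,.141,.308]
def lab(ci,u,hs): return [min(range(4),key=lambda k:np.linalg.norm(proj(ci,[cor(p0,k,h)])[0]-x)) for x,h in zip(u,hs)]
hs=[.036]*3+[0]*2; hd=[.036]*4+[0]*2
ks,kd=lab(S,us,hs),lab(D,ud,hd); print(ks,kd)
rS=lambda p:(proj(S,[cor(p,k,h) for k,h in zip(ks,hs)])-us); rD=lambda p:(proj(D,[cor(p,k,h) for k,h in zip(kd,hd)])-ud)
o=least_squares(lambda p:np.r_[rS(p).ravel(),rD(p).ravel()],p0,loss='soft_l1',f_scale=.5); print(o.x);print(np.round(rS(o.x),1),np.round(rD(o.x),1))
# flange fit: extents
t=np.linspace(0,2*np.pi,200)
def fl(p):
    c=np.c_[p[0]+.026*np.cos(t),p[1]+.026*np.sin(t),0*t+p[2]]
    a=proj(S,c);b=proj(D,c)
    lo=full([(78,0)],11,(312,155))[0][0],full([(315,0)],11,(312,155))[0][0]
    l2=full([(77,0)],11,(188,158))[0][0],full([(264,0)],11,(188,158))[0][0]
    return [a[:,0].min()-lo[0],a[:,0].max()-lo[1],b[:,0].min()-l2[0],b[:,0].max()-l2[1]]
q=least_squares(lambda p:fl([p[0],p[1],.1075]),[.5285,.1142]);print('flange',q.x,q.fun)
E
```

```text
[2, 3, 0, 2, 3] [0, 1, 2, 3, 0, 1]
[0.53054657 0.11573917 0.14259348 0.3293198 ]
[[-0.2 -0.1]
 [ 0.4 -0.2]
 [ 1.2 -1.9]
 [-0.5  0.6]
 [-0.1  0.6]] [[-0.4  0. ]
 [-0.6 -0.1]
 [ 0.1 -0.2]
 [ 0.6 -0.3]
 [ 0.2  0.7]
 [ 0.4  0.2]]
flange [0.53027173 0.11277588] [-0.27374968  0.27008062 -0.31393645  0.3169432 ]
```

Request:
{"name": "send_rows", "arguments": {
  "plan": [0,0.4,-0.05,0,0,0,20,0,0.8,-0.05,0,0,0,20,0,1.2,-0.05,0,0,0,20,0,1.5,-0.05,0,0,0,20,0,1.5,-0.05,0,0,0,20]
}}

```text
time_s: 11.95
eef_pos: [0.53, 0.1157, 0.2127]
tool_rot: [-1.557, -0.243, 0.24]
ft_force: [-0.4, 0.3, -3.7]
gripper_width: 0.0277
```

Request:
{"name": "send_rows", "arguments": {
  "plan": [0,0.2,0,0,0,0,20,0,0.4,0,0,0,0,20,0,0.6,0,0,0,0,20,0,0.6,0,0,0,0,20]
}}

```text
time_s: 12.35
eef_pos: [0.5303, 0.1156, 0.2072]
tool_rot: [-1.557, -0.244, 0.239]
ft_force: [-0.5, 0.5, -4.0]
gripper_width: 0.0277
```

Request:
{"name": "send_rows", "arguments": {
  "plan": [0,0.2,0,0,0,0,20,0,0.3,0,0,0,0,20,0,0.4,0,0,0,0,20,0,0.4,0,0,0,0,20]
}}

```text
time_s: 12.75
eef_pos: [0.5304, 0.1157, 0.2033]
tool_rot: [-1.557, -0.244, 0.239]
ft_force: [-0.1, 0.2, -3.4]
gripper_width: 0.0274
```

Request:
{"name": "send_rows", "arguments": {
  "plan": [0,0.1,0,0,0,0,20,0,0.2,0,0,0,0,20,0,0.2,0,0,0,0,20]
}}

```text
time_s: 13.05
eef_pos: [0.5304, 0.1157, 0.2014]
tool_rot: [-1.557, -0.244, 0.239]
ft_force: [0.4, -0.4, -4.0]
gripper_width: 0.0273
```

Request:
{"name": "send_rows", "arguments": {
  "plan": [0,0.1,0,0,0,0,20,0,0.2,0,0,0,0,20,0,0.3,0,0,0,0,20,0,0.3,0,0,0,0,20]
}}

```text
time_s: 13.45
eef_pos: [0.5304, 0.1157, 0.1983]
tool_rot: [-1.557, -0.244, 0.239]
ft_force: [0.1, 0.1, -3.8]
gripper_width: 0.0273
```

```bash
python3 - <<'E'
from h import *
from rig import snapshot
print(sense()['ft_force'],sense()['moment'],sense()['eef_pos'])
a=snapshot('scene');b=snapshot('side')
ims=[]
for n,(u,v) in (('scene',(308,155)),('side',(183,158))):
    c=(a if n=='scene' else b)[v:v+50,u:u+40,::-1].astype(float)
    ims.append(cv2.resize(np.clip((c-30)*1.8,0,255).astype(np.uint8),None,fx=10,fy=10,interpolation=cv2.INTER_LINEAR))
cv2.imwrite('pics/s9.png',np.hstack(ims))
E
```

```text
[ 0.09598249  0.0724847  -3.79703884] [ 0.00037957  0.02836286 -0.02733997] [0.5303925  0.11565725 0.19831691]
```

View pics/s9.png

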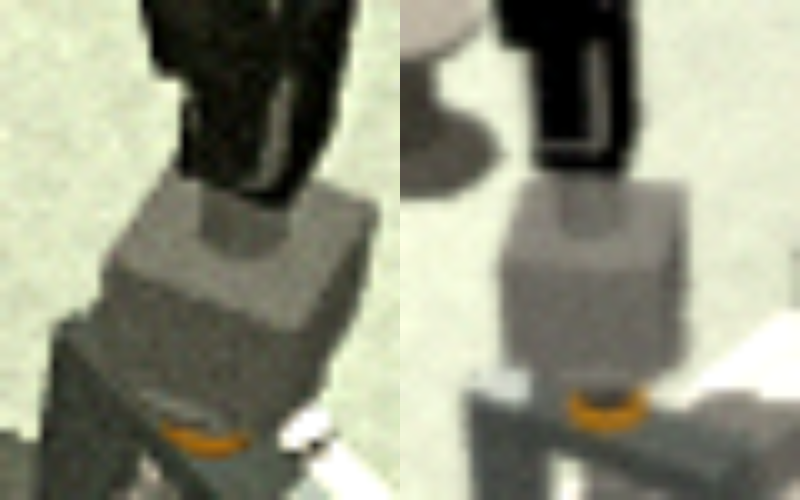

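Request:
{"name": "send_rows", "arguments": {
  "plan": [0,0.02,0,0,6,0,20,0,0.04,0,0,12,0,20,0,0.08,0,0,18,0,20,0,0.12,0,0,24,0,20,0,0.12,0,0,24,0,20]
}}

```text
time_s: 14.05
eef_pos: [0.5297, 0.1152, 0.1969]
tool_rot: [-1.569, 0.086, -0.088]
ft_force: [-2.4, -1.8, -4.8]
gripper_width: 0.0274
```

```bash
cat > st.py <<'E'
from h import *
s=sense(); h,_=heading(); print('h',np.degrees(h).round(2),'turned from 107.66:',(107.66-np.degrees(h)).round(2),'F',s['ft_force'].round(2),'M',s['moment'].round(3),'p',s['eef_pos'].round(4),'q6',s['q'][5].round(3),'eff6',s['joint_efforts'][5].round(3),'t',s['time_s'])
E
python3 st.py
```

```text
h 83.64 turned from 107.66: 24.02 F [-2.43 -1.76 -4.78] M [-0.494  0.397 -0.039] p [0.5297 0.1152 0.1969] q6 0.189 eff6 0.473 t 14.05
```

Request:
{"name": "send_rows", "arguments": {
  "plan": [0,0.03,0,0,4,0,20,0,0.06,0,0,8,0,20,0,0.06,0,0,8,0,20]
}}

```text
time_s: 14.35
eef_pos: [0.5297, 0.1151, 0.1963]
tool_rot: [-1.562, 0.194, -0.197]
ft_force: [-1.9, -2.9, -4.6]
gripper_width: 0.0271
```

```bash
python3 st.py
```

```text
h 75.75 turned from 107.66: 31.91 F [-1.89 -2.94 -4.65] M [-0.741  0.525  0.007] p [0.5297 0.1151 0.1963] q6 0.327 eff6 0.328 t 14.35
```

Request:
{"name": "send_rows", "arguments": {
  "plan": [0,0.03,0,0,4,0,20,0,0.06,0,0,8,0,20,0,0.06,0,0,8,0,20]
}}

```text
time_s: 14.65
eef_pos: [0.5298, 0.1151, 0.1956]
tool_rot: [-1.549, 0.303, -0.306]
ft_force: [-1.8, -3.8, -5.8]
gripper_width: 0.0273
```

```bash
python3 st.py
```

```text
h 67.78 turned from 107.66: 39.88 F [-1.83 -3.82 -5.77] M [-0.927  0.588  0.051] p [0.5298 0.1151 0.1956] q6 0.466 eff6 0.335 t 14.65
```

Request:
{"name": "send_rows", "arguments": {
  "plan": [0,0.03,-0.05,0,4,0,20,0,0.06,-0.1,0,8,0,20,0,0.06,-0.1,0,8,0,20]
}}

```text
time_s: 14.95
eef_pos: [0.5297, 0.1147, 0.1952]
tool_rot: [-1.53, 0.411, -0.414]
ft_force: [-0.9, -3.1, -5.2]
gripper_width: 0.0276
```

```bash
python3 st.py
```

```text
h 59.81 turned from 107.66: 47.85 F [-0.88 -3.14 -5.21] M [-0.641  0.575  0.04 ] p [0.5297 0.1147 0.1952] q6 0.604 eff6 0.322 t 14.95
```

Request:
{"name": "send_rows", "arguments": {
  "plan": [0,0.02,0,0,3,0,20,0,0.04,0,0,6,0,20,0,0.04,0,0,6,0,20]
}}

```text
time_s: 15.25
eef_pos: [0.5296, 0.1146, 0.1948]
tool_rot: [-1.512, 0.493, -0.496]
ft_force: [-2.1, -3.4, -5.7]
gripper_width: 0.0276
```

```bash
python3 st.py
```

```text
h 53.82 turned from 107.66: 53.84 F [-2.13 -3.45 -5.73] M [-0.694  0.628 -0.002] p [0.5296 0.1146 0.1948] q6 0.708 eff6 0.255 t 15.25
```

Request:
{"name": "send_rows", "arguments": {
  "plan": [0,0.02,0,0,2,0,20,0,0.03,0,0,4,0,20,0,0.03,0,0,4,0,20]
}}

```text
time_s: 15.55
eef_pos: [0.5296, 0.1146, 0.1945]
tool_rot: [-1.499, 0.547, -0.55]
ft_force: [-2.8, -2.5, -5.8]
gripper_width: 0.0273
```

```bash
python3 st.py
```

```text
h 49.81 turned from 107.66: 57.85 F [-2.82 -2.5  -5.77] M [-0.785  0.734  0.054] p [0.5296 0.1146 0.1945] q6 0.778 eff6 0.187 t 15.55
```

Request:
{"name": "send_rows", "arguments": {
  "plan": [0,0.01,0,0,1,0,20,0,0.02,0,0,2,0,20,0,0.02,0,0,2,0,20]
}}

```text
time_s: 15.85
eef_pos: [0.5297, 0.1146, 0.1944]
tool_rot: [-1.491, 0.576, -0.579]
ft_force: [-4.0, -3.3, -7.1]
gripper_width: 0.0277
```

```bash
python3 st.py
```

```text
h 47.66 turned from 107.66: 60.0 F [-3.95 -3.28 -7.1 ] M [-0.945  0.899  0.052] p [0.5297 0.1146 0.1944] q6 0.816 eff6 0.126 t 15.85
```

Request:
{"name": "send_rows", "arguments": {
  "plan": [0,0.01,0,0,1,0,20,0,0.02,0,0,2,0,20,0,0.02,0,0,2,0,20]
}}

```text
time_s: 16.15
eef_pos: [0.5297, 0.1146, 0.1942]
tool_rot: [-1.483, 0.604, -0.607]
ft_force: [-3.1, -3.6, -6.2]
gripper_width: 0.0276
```

```bash
python3 st.py
```

```text
h 45.63 turned from 107.66: 62.03 F [-3.11 -3.61 -6.24] M [-0.976  0.982  0.103] p [0.5297 0.1146 0.1942] q6 0.851 eff6 0.12 t 16.15
```

Request:
{"name": "send_rows", "arguments": {
  "plan": [0,0.01,0,0,1,0,20,0,0.01,0,0,1,0,20]
}}

```text
time_s: 16.35
eef_pos: [0.5296, 0.1145, 0.1941]
tool_rot: [-1.479, 0.617, -0.62]
ft_force: [-3.9, -3.5, -6.0]
gripper_width: 0.0274
```

```bash
python3 st.py
```

```text
h 44.63 turned from 107.66: 63.03 F [-3.92 -3.5  -5.98] M [-0.968  1.032  0.058] p [0.5296 0.1145 0.1941] q6 0.868 eff6 0.117 t 16.35
```

Request:
{"name": "send_rows", "arguments": {
  "plan": [0,0.01,0,0,1,0,20,0,0.01,0,0,1,0,20]
}}

```text
time_s: 16.55
eef_pos: [0.5297, 0.1146, 0.194]
tool_rot: [-1.475, 0.631, -0.634]
ft_force: [-4.2, -2.9, -6.0]
gripper_width: 0.0274
```

```bash
python3 st.py
```

```text
h 43.63 turned from 107.66: 64.03 F [-4.15 -2.93 -5.97] M [-0.975  1.022  0.06 ] p [0.5297 0.1146 0.194 ] q6 0.886 eff6 0.117 t 16.55
```

Request:
{"name": "send_rows", "arguments": {
  "plan": [0,0.01,0,0,1,0,20,0,0.01,0,0,1,0,20]
}}

```text
time_s: 16.75
eef_pos: [0.5296, 0.1145, 0.1939]
tool_rot: [-1.471, 0.644, -0.647]
ft_force: [-3.8, -3.3, -6.5]
gripper_width: 0.0273
```

```bash
python3 st.py
```

```text
h 42.63 turned from 107.66: 65.03 F [-3.83 -3.31 -6.46] M [-1.025  1.071  0.064] p [0.5296 0.1145 0.1939] q6 0.903 eff6 0.117 t 16.75
```

Request:
{"name": "send_rows", "arguments": {
  "plan": [0,0.01,0,0,1,0,20,0,0.01,0,0,1,0,20]
}}

```text
time_s: 16.95
eef_pos: [0.5296, 0.1145, 0.1938]
tool_rot: [-1.467, 0.658, -0.661]
ft_force: [-4.2, -3.8, -6.6]
gripper_width: 0.0273
```

```bash
python3 st.py
```

```text
h 41.63 turned from 107.66: 66.03 F [-4.19 -3.83 -6.64] M [-1.034  1.019  0.075] p [0.5296 0.1145 0.1938] q6 0.921 eff6 0.12 t 16.95
```

Request:
{"name": "send_rows", "arguments": {
  "plan": [0,0.01,0,0,1,0,20,0,0.01,0,0,1,0,20]
}}

```text
time_s: 17.15
eef_pos: [0.5296, 0.1145, 0.1937]
tool_rot: [-1.463, 0.671, -0.674]
ft_force: [-4.2, -3.2, -6.0]
gripper_width: 0.0271
```

```bash
python3 st.py
```

```text
h 40.63 turned from 107.66: 67.03 F [-4.16 -3.15 -5.96] M [-1.045  1.067  0.095] p [0.5296 0.1145 0.1937] q6 0.938 eff6 0.126 t 17.15
```

Request:
{"name": "send_rows", "arguments": {
  "plan": [0,0.01,0,0,1,0,20,0,0.01,0,0,1,0,20]
}}

```text
time_s: 17.35
eef_pos: [0.5296, 0.1145, 0.1937]
tool_rot: [-1.458, 0.685, -0.688]
ft_force: [-3.3, -3.0, -6.4]
gripper_width: 0.0277
```

```bash
python3 st.py
```

```text
h 39.63 turned from 107.66: 68.03 F [-3.27 -2.96 -6.39] M [-1.016  1.142  0.095] p [0.5296 0.1145 0.1937] q6 0.956 eff6 0.134 t 17.35
```

Request:
{"name": "send_rows", "arguments": {
  "plan": [0,0.01,0,0,1,0,20,0,0.01,0,0,1,0,20]
}}

```text
time_s: 17.55
eef_pos: [0.5296, 0.1145, 0.1936]
tool_rot: [-1.454, 0.698, -0.701]
ft_force: [-4.6, -4.6, -5.8]
gripper_width: 0.0277
```

```bash
python3 st.py
```

```text
h 38.64 turned from 107.66: 69.02 F [-4.59 -4.59 -5.77] M [-1.072  1.11   0.097] p [0.5296 0.1145 0.1936] q6 0.973 eff6 0.143 t 17.55
```

Request:
{"name": "send_rows", "arguments": {
  "plan": [0,0.01,0,0,1,0,20,0,0.01,0,0,1,0,20]
}}

```text
time_s: 17.75
eef_pos: [0.5296, 0.1145, 0.1935]
tool_rot: [-1.449, 0.712, -0.715]
ft_force: [-5.2, -3.2, -5.3]
gripper_width: 0.0274
```

```bash
python3 st.py
```

```text
h 37.64 turned from 107.66: 70.02 F [-5.2  -3.17 -5.32] M [-1.109  1.174  0.066] p [0.5296 0.1145 0.1935] q6 0.99 eff6 0.155 t 17.75
```

Request:
{"name": "send_rows", "arguments": {
  "plan": [0,0.01,0,0,1,0,20,0,0.01,0,0,1,0,20]
}}

```text
time_s: 17.95
eef_pos: [0.5296, 0.1145, 0.1935]
tool_rot: [-1.445, 0.725, -0.728]
ft_force: [-3.8, -4.2, -5.7]
gripper_width: 0.0274
```

```bash
python3 st.py
```

```text
h 36.64 turned from 107.66: 71.02 F [-3.77 -4.16 -5.67] M [-1.09   1.166  0.074] p [0.5296 0.1145 0.1935] q6 1.008 eff6 0.167 t 17.95
```

Request:
{"name": "send_rows", "arguments": {
  "plan": [0,0.01,0,0,1,0,20,0,0.01,0,0,1,0,20]
}}

```text
time_s: 18.15
eef_pos: [0.5296, 0.1145, 0.1934]
tool_rot: [-1.44, 0.738, -0.741]
ft_force: [-3.8, -5.0, -4.5]
gripper_width: 0.0275
```

```bash
python3 st.py
```

```text
h 35.64 turned from 107.66: 72.02 F [-3.77 -4.96 -4.46] M [-1.095  1.256  0.106] p [0.5296 0.1145 0.1934] q6 1.025 eff6 0.179 t 18.15
```

```bash
python3 - <<'E'
from h import *
from rig import snapshot,camera_info
im=snapshot('wrist')[:,:,::-1]; cv2.imwrite('pics/w10.png',cv2.resize(im[130:384,130:386],(600,595),interpolation=cv2.INTER_CUBIC))
ims=[]
for n,(u,v) in (('scene',(308,155)),('side',(183,158))):
    c=snapshot(n)[v:v+50,u:u+40,::-1].astype(float)
    ims.append(cv2.resize(np.clip((c-30)*1.8,0,255).astype(np.uint8),None,fx=10,fy=10,interpolation=cv2.INTER_LINEAR))
cv2.imwrite('pics/s10.png',np.hstack(ims))
E
```

```text
(no output)
```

View pics/w10.png

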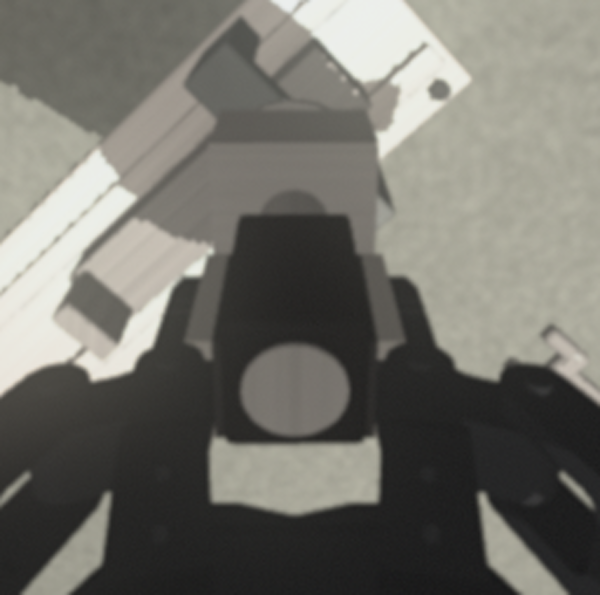

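View pics/s10.png

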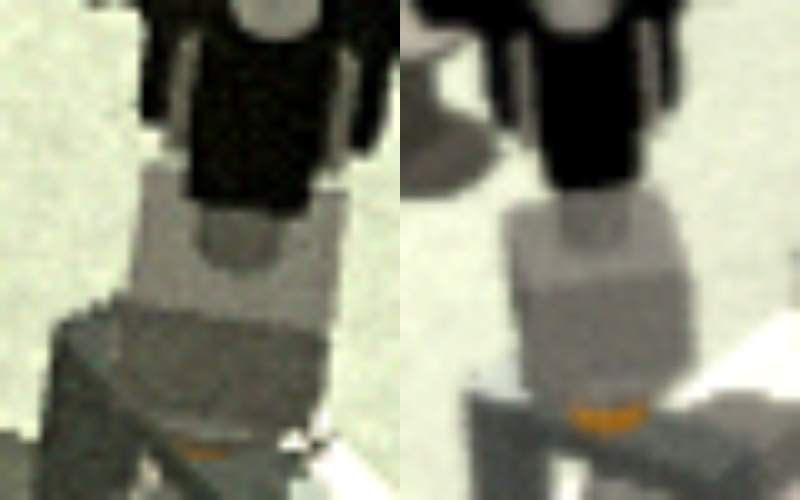

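Request:
{"name": "send_rows", "arguments": {
  "plan": [0.05,0,-0.1,0,0,0,20,0.05,0,-0.15,0,0,0,20,0.05,0,-0.15,0,0,0,20]
}}

```text
time_s: 18.6
eef_pos: [0.5294, 0.114, 0.1935]
tool_rot: [-1.437, 0.738, -0.741]
ft_force: [-2.8, 0.4, -7.3]
gripper_width: 0.0272
```

```bash
python3 st.py
```

```text
h 35.66 turned from 107.66: 72.0 F [-2.85  0.38 -7.34] M [-0.171  0.668  0.066] p [0.5294 0.114  0.1935] q6 1.023 eff6 0.074 t 18.6
```

Request:
{"name": "send_rows", "arguments": {
  "plan": [0,0.01,0,0,1,0,20,0,0.01,0,0,1,0,20]
}}

```text
time_s: 18.8
eef_pos: [0.5294, 0.1139, 0.1934]
tool_rot: [-1.433, 0.751, -0.755]
ft_force: [-2.7, -0.3, -6.8]
gripper_width: 0.0276
```

```bash
python3 st.py
```

```text
h 34.63 turned from 107.66: 73.03 F [-2.74 -0.33 -6.76] M [0.017 0.699 0.133] p [0.5294 0.1139 0.1934] q6 1.041 eff6 0.189 t 18.8
```

Request:
{"name": "send_rows", "arguments": {
  "plan": [0,0.01,0,0,1,0,20,0,0.01,0,0,1,0,20]
}}

```text
time_s: 19.0
eef_pos: [0.5293, 0.1139, 0.1933]
tool_rot: [-1.428, 0.765, -0.768]
ft_force: [-2.0, 0.8, -6.2]
gripper_width: 0.0274
```

```bash
python3 st.py
```

```text
h 33.63 turned from 107.66: 74.03 F [-1.96  0.84 -6.23] M [0.179 0.746 0.117] p [0.5293 0.1139 0.1933] q6 1.059 eff6 0.205 t 19.0
```

Request:
{"name": "send_rows", "arguments": {
  "plan": [0,0.01,0,0,1,0,20,0,0.01,0,0,1,0,20]
}}

```text
time_s: 19.2
eef_pos: [0.5294, 0.1138, 0.1933]
tool_rot: [-1.423, 0.778, -0.782]
ft_force: [-3.4, 1.9, -4.4]
gripper_width: 0.0274
```

```bash
python3 st.py
```

```text
h 32.62 turned from 107.66: 75.04 F [-3.4   1.89 -4.42] M [0.283 0.701 0.111] p [0.5294 0.1138 0.1933] q6 1.076 eff6 0.221 t 19.2
```

Request:
{"name": "send_rows", "arguments": {
  "plan": [0,0.01,0,0,1,0,20,0,0.01,0,0,1,0,20]
}}

```text
time_s: 19.4
eef_pos: [0.5294, 0.1137, 0.1932]
tool_rot: [-1.418, 0.792, -0.795]
ft_force: [-1.2, 2.0, -4.9]
gripper_width: 0.0273
```

```bash
python3 st.py
```

```text
h 31.62 turned from 107.66: 76.04 F [-1.2   1.97 -4.89] M [0.359 0.752 0.172] p [0.5294 0.1137 0.1932] q6 1.093 eff6 0.237 t 19.4
```

The last pictures show the driver seated over the head and turning squarely with the jaws. Joint-6 effort was flat until about 65° of turn, then rose about 0.014 N m per degree. That fits foot contact, predicted at about 64°, with roughly 20 N now. I'll release and test the drag.

Request:
{"name": "send_rows", "arguments": {
  "plan": [0,0,0,0,0,0,40,0,0,0,0,0,0,50,0,0,0,0,0,0,80,0,0,0,0,0,0,100,0,0,0,0,0,0,100]
}}

```text
time_s: 19.9
eef_pos: [0.5296, 0.1134, 0.1933]
tool_rot: [-1.418, 0.791, -0.796]
ft_force: [-1.2, 0.4, 0.3]
gripper_width: 0.0834
```

```bash
python3 - <<'E'
exec(open('st.py').read())
from rig import snapshot,camera_info
im=snapshot('wrist')[:,:,::-1]; cv2.imwrite('pics/w11.png',cv2.resize(im[100:384,100:416],(668,600),interpolation=cv2.INTER_CUBIC))
E
```

```text
h 31.63 turned from 107.66: 76.03 F [-1.22  0.4   0.34] M [ 0.024 -0.01  -0.025] p [0.5296 0.1134 0.1933] q6 1.093 eff6 0.001 t 19.9
```

View pics/w11.png

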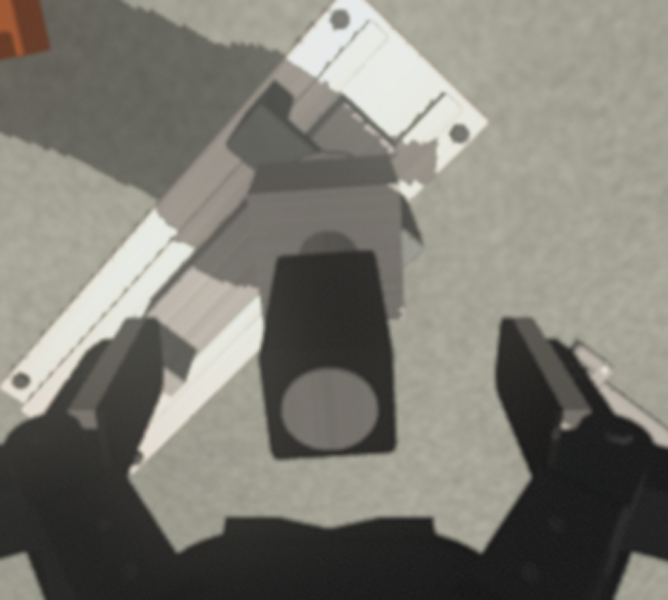

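The driver stands upright and free, and sprang back about 3–4°. That fits the preloaded foot driving the screw back to its friction limit.

Request:
{"name": "send_rows", "arguments": {
  "plan": [0,-2,0,0,0,0,100,0,-5,0,0,0,0,100,0,-9,0,0,0,0,100,0,-11,0,0,0,0,100,0,-11,0,0,0,0,100]
}}

```text
time_s: 20.45
eef_pos: [0.5307, 0.1135, 0.3065]
tool_rot: [-1.415, 0.786, -0.799]
ft_force: [0.5, -1.2, -0.8]
gripper_width: 0.0854
```

```bash
python3 - <<'E'
from h import *
delta([.5055,-.0068,.30],1.3768,(0,))
E
```

```text
d cm [ 8.92  0.61 -8.46] w deg [ -0.41 -47.25   0.43] t 20.45 q6 1.0928705734646105
```

Request:
{"name": "send_rows", "arguments": {
  "plan": [8.9,0.6,-8.5,0,-47.3,0,100,8.9,0.6,-8.5,0,-47.3,0,100,8.9,0.6,-8.5,0,-47.3,0,100,8.9,0.6,-8.5,0,-47.3,0,100,8.9,0.6,-8.5,0,-47.3,0,100,8.9,0.6,-8.5,0,-47.3,0,100,8.9,0.6,-8.5,0,-47.3,0,100,8.9,0.6,-8.5,0,-47.3,0,100]
}}

```text
time_s: 21.25
eef_pos: [0.5028, -0.0069, 0.296]
tool_rot: [-1.564, 0.152, -0.155]
ft_force: [0.3, -0.2, 0.0]
gripper_width: 0.0853
```

```bash
python3 - <<'E'
from h import *
from rig import snapshot,camera_info
W=camera_info('wrist'); im=snapshot('wrist')[:,:,::-1]; cv2.imwrite('pics/w12.png',cv2.resize(im,None,fx=1.5,fy=1.5))
np.save('w12.npy',W,allow_pickle=True)
delta([.5055,-.0068,.068],1.3768,(0,))
E
```

```text
d cm [2.100e-01 2.282e+01 2.000e-02] w deg [-0.09 -0.05  0.12] t 21.3 q6 0.03336836067662342
```

View pics/w12.png

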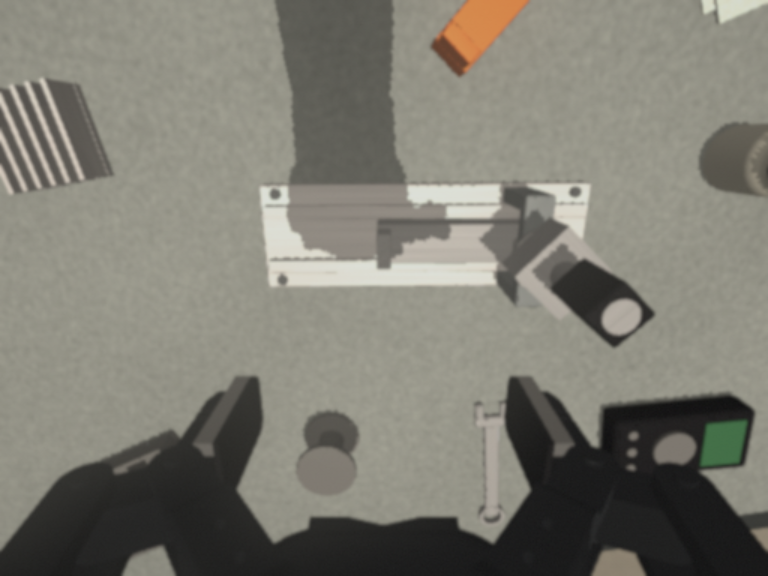

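The driver stands on the screw at (580,280) and the bar's tab is at (385,250), directly ahead of the jaws.

Request:
{"name": "send_rows", "arguments": {
  "plan": [0.2,5,0,0,0,0,60,0.2,10,0,0,0,0,60,0.2,15,0,0,0,0,60,0.2,19,0,0,0,0,60,0.2,21.5,0,0,0,0,60,0.2,22.8,0,0,0,0,60,0.2,22.8,0,0,0,0,20,0.2,22.8,0,0,0,0,20]
}}

```text
time_s: 22.1
eef_pos: [0.506, -0.007, 0.0689]
tool_rot: [-1.564, 0.15, -0.154]
ft_force: [-0.3, -0.7, -0.3]
gripper_width: 0.0228
```

Request:
{"name": "send_rows", "arguments": {
  "plan": [0,0,0,0,0,0,20,0,0,0,0,0,0,20,0,0,0,0,0,0,20,0,0,0,0,0,0,20]
}}

```text
time_s: 22.5
eef_pos: [0.5062, -0.0072, 0.0693]
tool_rot: [-1.564, 0.148, -0.155]
ft_force: [0.6, -0.0, -0.4]
gripper_width: 0.017
```

```bash
python3 st.py
```

```text
h 78.93 turned from 107.66: 28.73 F [ 0.57 -0.   -0.36] M [ 0.026  0.031 -0.025] p [ 0.5062 -0.0072  0.0693] q6 0.032 eff6 0.001 t 22.5
```

Request:
{"name": "send_rows", "arguments": {
  "plan": [0,0,-0.2,0,0,0,20,0,0,-0.4,0,0,0,20,0,0,-0.6,0,0,0,20,0,0,-0.8,0,0,0,20]
}}

```text
time_s: 22.9
eef_pos: [0.5055, -0.01, 0.069]
tool_rot: [-1.551, 0.145, -0.153]
ft_force: [4.9, 21.4, 0.4]
gripper_width: 0.0169
```

Request:
{"name": "send_rows", "arguments": {
  "plan": [0,0,-0.2,0,0,0,20,0,0,-0.3,0,0,0,20]
}}

```text
time_s: 23.1
eef_pos: [0.505, -0.012, 0.0689]
tool_rot: [-1.549, 0.144, -0.153]
ft_force: [3.8, 20.4, -0.1]
gripper_width: 0.017
```

```bash
python3 st.py
```

```text
h 79.14 turned from 107.66: 28.52 F [ 3.84 20.44 -0.08] M [ 4.125 -0.865 -0.047] p [ 0.505  -0.012   0.0689] q6 0.01 eff6 -0.028 t 23.1
```

The drag is about 20 N, against 1–2 N for the free bar, so the foot touches. I'll draw the bar out.

Request:
{"name": "send_rows", "arguments": {
  "plan": [0,0,-0.6,0,0,0,20,0,0,-1.2,0,0,0,20,0,0,-1.8,0,0,0,20,0,0,-2.4,0,0,0,20,0,0,-2.8,0,0,0,20]
}}

```text
time_s: 23.6
eef_pos: [0.4988, -0.0437, 0.0689]
tool_rot: [-1.561, 0.147, -0.153]
ft_force: [0.6, 3.6, 1.9]
gripper_width: 0.0171
```

```bash
python3 st.py
```

```text
h 79.05 turned from 107.66: 28.61 F [0.58 3.6  1.94] M [ 0.645 -0.078  0.02 ] p [ 0.4988 -0.0437  0.0689] q6 -0.047 eff6 0.067 t 23.6
```

Drag fell to about 3.6 N, so the bar is free of the foot. Continuing to clear the bridge.

Request:
{"name": "send_rows", "arguments": {
  "plan": [0,0,-0.5,0,0,0,20,0,0,-1.1,0,0,0,20,0,0,-1.7,0,0,0,20,0,0,-2.3,0,0,0,20,0,0,-2.8,0,0,0,20,0,0,-2.8,0,0,0,20,0,0,-2.8,0,0,0,20]
}}

```text
time_s: 24.3
eef_pos: [0.4925, -0.0738, 0.0684]
tool_rot: [-1.566, 0.151, -0.154]
ft_force: [-0.6, 0.6, -1.2]
gripper_width: 0.0177
```

Request:
{"name": "send_rows", "arguments": {
  "plan": [0,0,0,0,0,0,60,0,0,0,0,0,0,60,0,0,0,0,0,0,60,0,-4,0,0,0,0,100,0,-9,0,0,0,0,100,0,-14,0,0,0,0,100,0,-19,0,0,0,0,100,0,-22,0,0,0,0,100]
}}

```text
time_s: 25.1
eef_pos: [0.4933, -0.0733, 0.2928]
tool_rot: [-1.565, 0.145, -0.158]
ft_force: [1.6, 0.1, -0.1]
gripper_width: 0.0851
```

```bash
python3 - <<'E'
exec(open('st.py').read())
from rig import snapshot,camera_info
W=camera_info('wrist'); im=snapshot('wrist')[:,:,::-1]; cv2.imwrite('pics/w13.png',cv2.resize(im,None,fx=1.5,fy=1.5)); np.save('w13.npy',W,allow_pickle=True)
ims=[]
for n,(u,v) in (('scene',(225,150)),('side',(170,140))):
    c=snapshot(n)[v:v+130,u:u+130,::-1]; ims.append(cv2.resize(c,(400,400),interpolation=cv2.INTER_CUBIC))
cv2.imwrite('pics/s13.png',np.hstack(ims))
E
```

```text
h 78.96 turned from 107.66: 28.7 F [ 1.55  0.07 -0.14] M [-0.003 -0.026  0.006] p [ 0.4933 -0.0733  0.2928] q6 -0.104 eff6 0.001 t 25.1
```

View pics/w13.png

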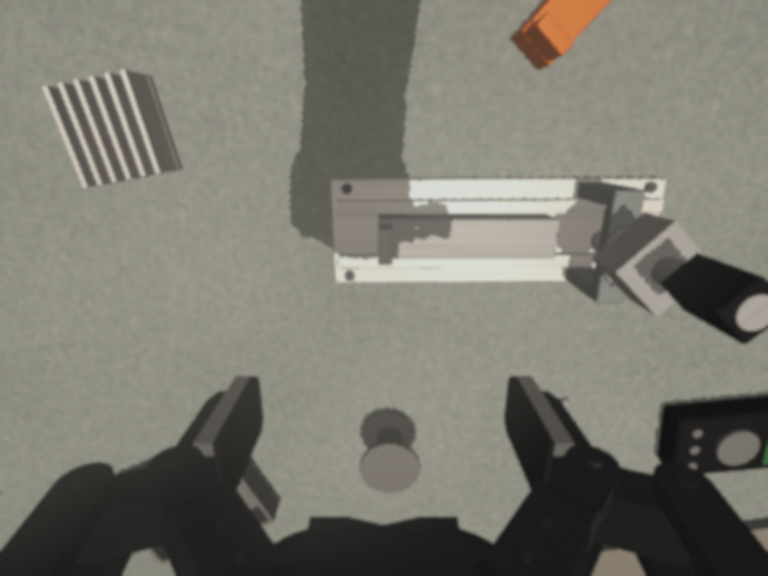

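View pics/s13.png

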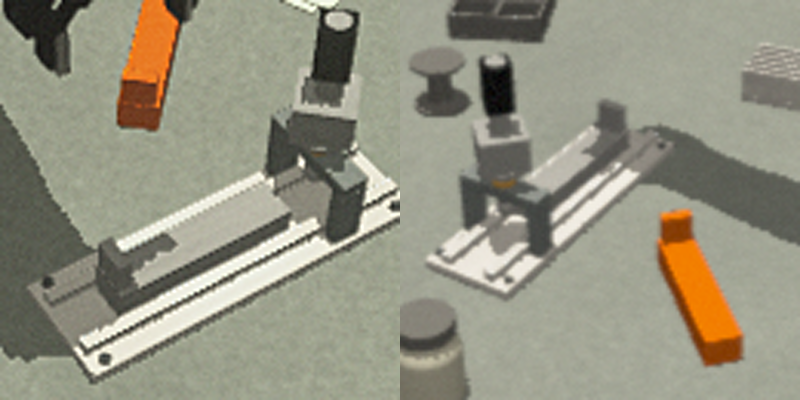

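```bash
python3 - <<'E'
from h import *
W=np.load('w13.npy',allow_pickle=True).item()
Pw=np.array([(-50,-240,12),(50,-240,12),(-50,70,12)])/1e3
uw=full([(332,180),(337,283),(665,179)],1.5,(0,0))
o=least_squares(lambda p:(proj(W,T(*p,Pw))-uw).ravel(),[.5296,.1148,-.194]);print(o.x,o.fun.round(1))
x,y,w=o.x
for uv in [(558,217),(556,258)]:
    q=ray(W,full(uv,1.5,(0,0)),.042)[:2]-o.x[:2];print(np.round(1e3*np.array([[np.cos(w),np.sin(w)],[-np.sin(w),np.cos(w)]])@q,1))
from rig import snapshot
ims=[]
for n,(u,v) in (('scene',(308,150)),('side',(183,150))):
    c=snapshot(n)[v:v+50,u:u+40,::-1].astype(float)
    ims.append(cv2.resize(np.clip(c*1.1,0,255).astype(np.uint8),None,fx=10,fy=10,interpolation=cv2.INTER_LINEAR))
cv2.imwrite('pics/s14.png',np.hstack(ims))
E
```

```text
[ 0.5291459   0.11419817 -0.19023811] [-0.8  0.2 -1.2  0.3  2.   0.1]
[-20.7 -38.7]
[ 16.4 -35.6]
```

View pics/s14.png

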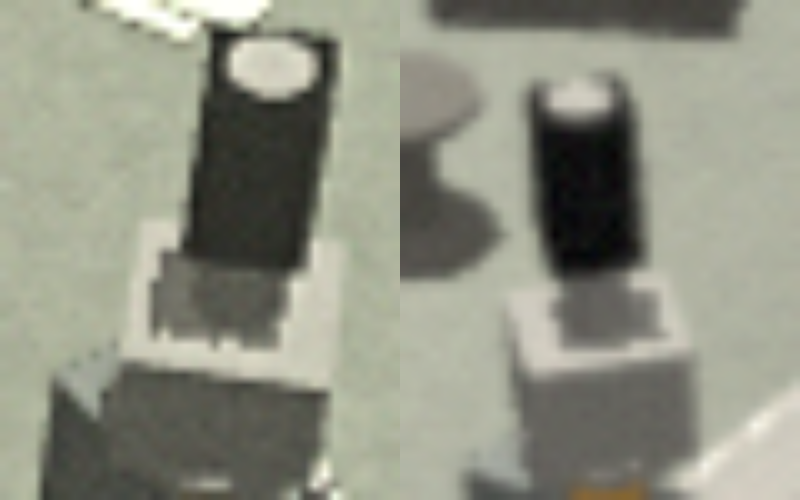

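```bash
python3 -c "
from rig import robot; print(robot.job_done())"
```

```text
the job is handed in; nothing more can be done
None
```

I set the stop and handed the job in at about 25 s of the 72 s allowed. No verdict was reported, and I did not measure the foot's height directly.

- **Setting the stop:** I pushed the steel bar about 70 mm until its front lay some 25 mm past the screw axis. I then put the driver on the head and turned it clockwise 76°, including the socket play. Torque began to rise at about 65°.
- **Contact:** After I let go, the driver sprang back about 3–4°. The first centimetre of drawing the bar took about 20 N, falling to about 4 N once it was free, so the foot had been touching the bar.
- **Foot height:** From the torque and spring-back I estimate the foot 0.4–0.9 mm below the bar's nominal top, against the 1.2 mm allowed. This is the least certain check. The 20 N drag means a firmer touch than "just touching".
- **Last pictures:** The bar's front is about 37 mm behind the screw axis, clear of the bridge. The driver stands upright on the screw, the gripper is open and well above everything, and the arm never came near the jar or heat sink.
- **Disagreement:** The camera fits for the screw's position differed by up to 3 mm, but the driver went on without any contact force.

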